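# Brush out the beaker and rack it to dry

### The job

Take the bottle brush off its stand and brush out the glass beaker where it stands: three full strokes, each time down to the bottom of the beaker and back up to near its rim, without knocking the beaker over. Then hang the brush back on the fork of its stand as it was, and set the beaker down gently, upright, in the empty cell of the drying crate (the one with the blue pad), and leave the two bottles standing in their cells.

Things in the scene. Friction and masses are not known exactly. Their poses are not given: they have to be found in the camera images.
- brush_grip (a point): Middle of the round green grip (20 mm diameter, from 42 mm below to 36 mm above this point) of a bottle brush of about 70 g that hangs upright, bristles down; z points up along it. Below the grip: a green collar disc, 34 mm diameter, 5 mm thick, underside 47 mm below this point; a thin 6 mm wire stem; the white bristle head.
- brush_tip (a point): Lower end of the bristle head, on the brush's axis, 190 mm below brush_grip. The head is 68 mm long; its bristles reach 47 mm across but give way: only the inner 30 mm across is solid.
- brush_collar (a point): Centre of the underside of the brush's collar disc, 47 mm below brush_grip: this face rests on the fork of the stand.
- fork_seat (a point): Where the centre of the collar's underside rests on the fixed brush stand, 165 mm above the bench. The fork: two level steel prongs, 8 mm thick, along this frame's x, 17 mm gap for the stem; open end 27 mm from here in -x, tips turned up 4 mm. To take the brush off, lift it 10 to 15 mm, then draw it at least 45 mm out in -x; hang it back the opposite way.
- beaker_mid (a point): Centre (half-way up) of a loose clear glass beaker, 58 mm in outer diameter (61 mm at the rim) and 100 mm tall, wall 3 mm, 52 mm bore. It stands on the bench, z up; its inner floor is 45 mm below this point and its rim 50 mm above. It weighs about 250 g.
- beaker_floor (a point): Centre of the beaker's inner floor, 5 mm above its underside.
- crate: Fixed white drying crate, 92 mm in x by 262 mm in y and 45 mm tall, with three cells of 82 x 81 mm in a row along its y axis (centres 0 and 86 mm either side along y). Origin at the centre of its underside; its floor is 5 mm thick.
- pad: Fixed round blue pad, 66 mm in diameter and 2 mm thick, lying in the one empty cell of the crate. Origin at the centre of its underside, 5 mm above the bench; its top is 7 mm above the bench.
- bottle_amber: Brown bottle with a red cap, 48 mm in diameter and 100 mm tall, standing in another cell of the crate. Origin at the centre of its underside.
- bottle_clear: Clear bottle with a white cap, 60 mm in diameter and 125 mm tall, standing in another cell of the crate. Origin at the centre of its underside.
- brush_stand: The fixed brush stand, same axes as fork_seat; origin on the bench 165 mm below it. Grey foot plate 12 mm thick, from 45 mm in -x to 90 mm in +x, 90 mm wide; steel post 75 mm away in +x, top no higher than 170 mm.
Mind the look-alikes: they are no part of the job. Leave any green or yellow look-alike of the part that bears beaker_mid alone.

How it is judged:
By the outcome, as a careful person would: the job done as asked, in the order asked, and still so for the second after the job is handed in, with the robot touching nothing.
It also fails if it takes over 62 s, if anything falls off the work surface, if the arm or the gripper's body presses on something with over 40 N, if the wrist force passes 120 N, or if a joint passes its speed limit or range.

### The arm

A 6-joint arm with a two-finger parallel gripper is mounted at the origin on a cart in front of the work surface, level with it; the furniture and walls round the work are solid. World frame = base frame: x ahead of the robot, y to its left, z up, the work surface at z = 0. Lengths are in m, angles in rad, forces in N, time in s.
With the tool pointing down it reaches from about 0.275 to 0.975 m from the base axis. Payload 8.4 kg.
Tool frame: the origin (TCP) lies on the mounting face of the last link; the fingertips stand 190 mm ahead of it and the grasp point (between the pads) lies 171 mm ahead of it; y points along the fingers, x is the direction in which the jaws open and shut, and the axes are right-handed (so a half turn about y gives the same grasp; the last joint's range is limited). The gripper opens to 92 mm and grips with 3 to 60 N. Pads are 20 mm wide; open, the fingers measure 128 mm over their backs; the gripper's body (75 mm by 189 mm) begins 69 mm behind the grasp point.
Start: joints at [-1.257, 0.353, 1.633, -0, 1.155, -0.002], TCP at [0.194, -0.594, 0.405] pointing down, gripper open.
Joint ranges: [-2.63, 2.63], [-0.92, 2.1], [0.06, 2.66], [-1.3, 4.44], [0, 2.69], [-3.02, 3.02]. Speed limits (rad/s): [2.22, 2.22, 2.79, 3.14, 3.14, 3.14].

### API

Orientations are given as a unit quaternion [x, y, z, w].
In Python, from bench import robot, snapshot, find_in, regions_of, place_of gives the robot as it stands.
- The arm moves only by the shell command python3 -m jog 'ROWS' [FORCE]. ROWS is JSON, a list of rows, each an object of numbers: "grip": the finger opening in m, from 0 to 0.0919; "dx", "dy", "dz": the shift along the tool's x, y, z in m; "twist": the turn about the tool's y in rad. A call has 1 to 20 rows; each row shifts and turns the commanded pose from where the row before left it, along the tool's axes as they then stand; what a row does not reach is not made up. A row lasts 1/10 s, in which the tool goes at most 50 mm and 8.59 degrees, less where a joint would pass 70% of its speed; a pose out of reach is approached as far as the arm can. A call is refused whole if a number of a shift passes 0.05 or a number of a turn 0.15, either way. A call with a gripper value outside its range is refused whole. The fingers move at their own pace and stop on an object; FORCE is the grip in N (left out, the last holds). Time passes only in rows, so rows that do not move let the fingers close. It gives the time, the measured TCP pose, the force and the opening at its end, in the units of the state.
- robot.state(): the state, without advancing time (a new reading comes with each control period).
- snapshot(name): name is "scene" or "top" or "wrist"; returns a dict with "pixels" (400x640x3 uint8, red, green, blue), "vertical_fov" (degrees; the focal length in pixels is half the picture's height over the tangent of half this angle, whatever the lens; pixels are square), "cx", "cy" (the principal point, pixels), "extrinsics" (4x4, takes a point from world to camera coordinates). Camera axes: x right, y down, z forward; pixel columns grow to the right and rows downward; lengths in m; the calibration is good to about 2 mm. The wrist camera is an equidistant fisheye: a pixel r from the principal point sees the ray r / f radians off the axis. A picture is of the moment at which its call begins. There is no depth.
- robot.finish_job(): hands the job in, once; it reports no verdict.
Trained networks look in a picture, given as the dict that the camera call returned (one of the last four; its "shot" number tells which), for a name from the list of things; names that differ only in an ending like _2 or _b are one class to them, and where a whole thing is asked for, a point or a joint stands for the part that bears it (a point fixed in the world has none). Each returns a list of dicts, best first, with "score" (0 to 1); they miss things now and then, are a little off and sometimes report something else, mostly with a low value. They report only what shows in the picture. A call takes as long as a camera call. They do not tell look-alikes from the thing itself.
- find_in(picture, target): "point" ([column, row] in pixels, amid what is visible of it).
- regions_of(picture, target): "region" (400x640 bool, what is visible of it) and "point" ([column, row] in pixels, amid what is visible of it).
- place_of(picture, target): "point" ([column, row] in pixels: a listed point, or the origin of a listed thing).
The state is a dict: "time_s": time; "q": joint angles; "qd": joint speeds; "joint_torque": joint torques, N m; "tool_pos": TCP position; "ee_rot": TCP orientation; "contact_force": force on the tool from outside, world axes, zero at the start; "moment": the same for the moment, N m; "gripper_width": opening from 0.0 (shut) to 1.0 (fully open).
Only numpy, scipy, OpenCV 4.12 (cv2) and the standard library are available. Lean on these libraries where they do the work, as an engineer would, in place of code of your own. Each camera call takes 0.05 s, during which the arm holds its last target.

## Working session

There is one attempt and no reset: what is moved stays moved. The work goes in short steps, Python scripts to look and compute and a shell command to move; the robot and the scene stay as the last step left them, time stands still between calls to the robot, and variables do not carry over. Pictures are saved under pics/ and viewed, and the job is handed in when it is done.

```bash
ls; mkdir -p pics
cat > h.py <<'E'
import numpy as np, cv2
from bench import robot, snapshot, find_in, regions_of, place_of
def save(p,n,crop=None,s=1):
    im=p["pixels"][:,:,::-1]
    if crop: a,b,c,d=crop; im=im[b:d,a:c]
    if s!=1: im=cv2.resize(im,None,fx=s,fy=s,interpolation=cv2.INTER_CUBIC)
    cv2.imwrite("pics/"+n,im)
def f(p): return 200/np.tan(np.radians(p["vertical_fov"])/2)
def ray(p,uv,fish=False):
    E=np.array(p["extrinsics"]);R=E[:3,:3];t=E[:3,3]
    d=np.array([(uv[0]-p["cx"])/f(p),(uv[1]-p["cy"])/f(p)])
    if fish:
        th=np.linalg.norm(d); v=np.r_[d/max(th,1e-9)*np.sin(th),np.cos(th)]
    else: v=np.r_[d,1]
    return -R.T@t,R.T@(v/np.linalg.norm(v))
def atz(p,uv,z,fish=False):
    o,d=ray(p,uv,fish); return o+d*(z-o[2])/d[2]
def proj(p,X,fish=False):
    E=np.array(p["extrinsics"]);c=E[:3,:3]@np.array(X)+E[:3,3]
    if fish:
        r=np.hypot(c[0],c[1]);th=np.arctan2(r,c[2]);d=c[:2]/r*th
    else: d=c[:2]/c[2]
    return d*f(p)+[p["cx"],p["cy"]]
def tri(rs):
    A=0;b=0
    for o,d in rs:
        M=np.eye(3)-np.outer(d,d);A=A+M;b=b+M@o
    return np.linalg.solve(A,b)
E
python3 - <<'E'
from h import *
for n in ["scene","top","wrist"]:
    p=snapshot(n);save(p,n+"0.png")
    print(n,p["vertical_fov"],p["cx"],p["cy"],np.round(p["extrinsics"],3).tolist())
    for t in ["brush_grip","brush_tip","brush_collar","fork_seat","beaker_mid","beaker_floor","crate","pad","bottle_amber","bottle_clear","brush_stand"]:
        print(t,[(np.round(r["point"],1).tolist(),round(r["score"],2)) for r in place_of(p,t)][:4])
print(robot.state())
E
```

```text
pics
scene 53.4792010455451 314.6091453141215 202.96374260991223 [[-0.775, -0.632, 0.008, 0.491], [-0.486, 0.588, -0.647, 0.281], [0.404, -0.505, -0.763, 0.801], [0.0, 0.0, 0.0, 1.0]]
brush_grip [([391.6, 118.5], 0.79)]
brush_tip [([380.4, 175.4], 0.7)]
brush_collar [([380.0, 174.3], 0.3)]
fork_seat [([386.5, 133.2], 0.93), ([246.6, 274.5], 0.24)]
beaker_mid [([371.1, 255.0], 0.93), ([221.4, 225.4], 0.93), ([322.2, 175.7], 0.93), ([250.9, 320.7], 0.67)]
beaker_floor [([318.9, 186.7], 0.97), ([309.2, 284.0], 0.91), ([371.2, 268.3], 0.88), ([221.2, 239.1], 0.68)]
crate [([273.1, 248.9], 0.79)]
pad [([299.1, 225.7], 0.85)]
bottle_amber [([248.5, 274.5], 0.73)]
bottle_clear [([279.7, 246.1], 0.73), ([386.6, 133.9], 0.53)]
brush_stand [([378.5, 179.6], 0.86)]
top 52.61462967121 326.1273731271334 202.0692449623405 [[-0.028, -1.0, -0.014, 0.143], [-0.99, 0.029, -0.136, 0.556], [0.136, 0.01, -0.991, 1.006], [0.0, 0.0, 0.0, 1.0]]
brush_grip [([454.6, 202.7], 0.67)]
brush_tip [([432.3, 212.2], 0.64)]
brush_collar [([447.1, 203.9], 0.88), ([291.0, 242.2], 0.41)]
fork_seat [([447.7, 208.7], 0.63
[... 684 characters left out ...]
er []
bottle_clear []
brush_stand []
{'time_s': 1.8, 'q': array([-1.25737451e+00,  3.52999266e-01,  1.63339559e+00,  6.66570826e-06,
        1.15521779e+00, -2.39965055e-03]), 'qd': array([ 0.00028172,  0.00082946,  0.00054683,  0.00130287, -0.00033671,
        0.001003  ]), 'joint_torque': array([-2.23627801e-03, -5.93774128e+01, -3.34576178e+01,  6.96511846e-02,
        1.59402215e-02, -3.70043119e-05]), 'tool_pos': array([ 0.1941253 , -0.59409032,  0.40468532]), 'ee_rot': array([-0.57240017,  0.41515656, -0.41514768,  0.57241198]), 'contact_force': array([ 0.84656395, -0.24968466, -0.34286629]), 'moment': array([ 0.01721534,  0.05482727, -0.03272434]), 'gripper_width': 1.0042888569285406}
```

Run:
```python
import cv2
a=cv2.imread("pics/scene0.png");b=cv2.imread("pics/top0.png")
cv2.imwrite("pics/s0c.png",cv2.resize(a[70:390,150:470],None,fx=1.85,fy=1.85,interpolation=2))
cv2.imwrite("pics/t0c.png",cv2.resize(b[80:330,160:520],None,fx=2.2,fy=2.2,interpolation=2))
```

```text
(no output)
```

View pics/s0c.png

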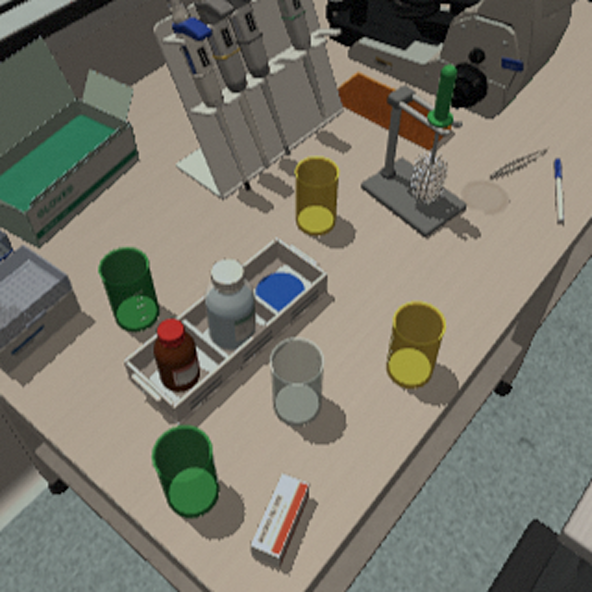

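View pics/t0c.png

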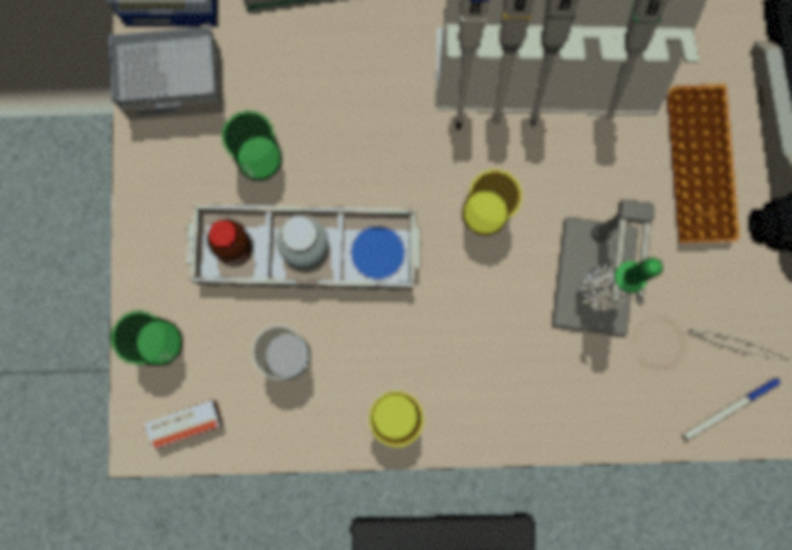

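View pics/scene0.png

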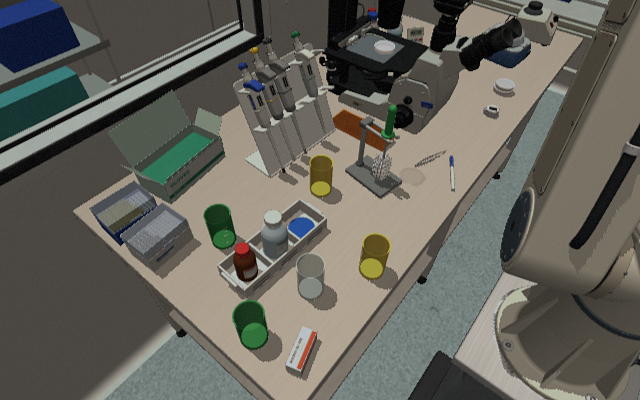

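View pics/top0.png

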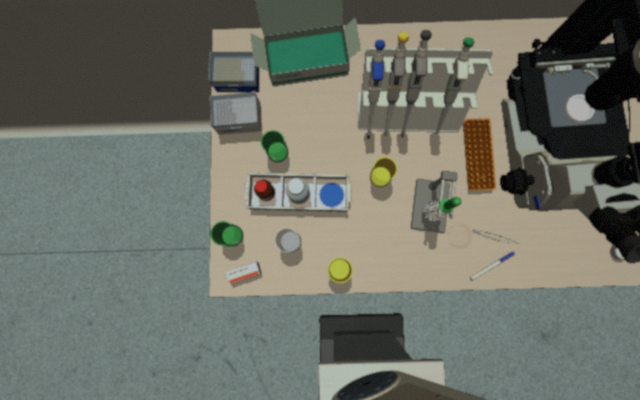

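Run:
```python
from h import *
s=snapshot("scene");t=snapshot("top")
P=dict(brush_grip=((391.6,118.5),(454.6,202.7)),beaker_floor=((309.2,284),(288.2,243)),fork_seat=((386.5,133.2),(447.7,208.7)),stand=((378.5,179.6),(429.8,214.8)),pad=((299.1,225.7),(331.5,191.6)),crate=((273.1,248.9),(298.6,190.6)),tip=((380.4,175.4),(432.3,212.2)))
for k,(a,b) in P.items():
    A,B=ray(s,a),ray(t,b);X=tri([A,B]);print(k,X.round(4),(proj(s,X)-a).round(1),(proj(t,X)-b).round(1))
print("clear mid z0.05 scene beakers", [atz(s,u,0.05).round(3).tolist() for u in [(371.1,255),(221.4,225.4),(322.2,175.7),(250.9,320.7)]])
np.save("s.npy",s,allow_pickle=True);np.save("t.npy",t,allow_pickle=True)
save(t,"t_stand.png",(400,150,480,250),7);save(s,"s_stand.png",(340,90,420,200),5)
for p,n in ((s,"s"),(t,"t")):
  for r in regions_of(p,"beaker_mid"):
    ys,xs=np.nonzero(r["region"]);print(n,r["point"],round(r["score"],2),xs.min(),xs.max(),ys.min(),ys.max())
  for r in regions_of(p,"pad")[:1]: ys,xs=np.nonzero(r["region"]);print("pad",r["point"],(xs.min()+xs.max())/2,(ys.min()+ys.max())/2, atz(p,((xs.min()+xs.max())/2,(ys.min()+ys.max())/2),.007))
save(s,"s_bk.png",(260,200,360,330),5)
save(t,"t_bk.png",(230,160,370,270),5)
```

```text
brush_grip [ 0.5266 -0.1511  0.2074] [-0.1 -0. ] [0.1 0.1]
beaker_floor [0.4594 0.2293 0.0283] [1.1 0.2] [-0.5 -0.8]
fork_seat [ 0.5231 -0.1441  0.1687] [2.2 0.2] [-1.2 -2. ]
stand [ 0.5242 -0.1442  0.0066] [0.9 0.1] [-0.5 -0.8]
pad [0.592  0.1124 0.0043] [-0. -0.] [0. 0.]
crate [ 0.5981  0.2008 -0.0016] [-0.2 -0. ] [0.1 0.1]
tip [ 0.5271 -0.15    0.0171] [-0.2 -0. ] [0.1 0.2]
clear mid z0.05 scene beakers [[0.394, 0.098, 0.05], [0.708, 0.252, 0.05], [0.628, -0.023, 0.05], [0.49, 0.373, 0.05]]
s [320.0, 177.0] 0.97 309 333 153 196
s [250.9, 323.4] 0.67 232 268 299 349
s [219.3, 223.7] 0.62 203 234 204 248
s [309.4, 276.3] 0.56 296 325 251 300
pad [300.4, 223.1] 300.5 227.0 [0.58532874 0.11468283 0.007     ]
t [225.3, 235.8] 0.93 211 242 222 246
t [338.9, 272.8] 0.83 328 352 258 283
t [383.3, 172.2] 0.79 370 397 157 187
t [286.1, 239.3] 0.65 275 302 227 252
t [272.0, 146.1] 0.57 261 288 131 162
pad [330.3, 194.6] 331.5 194.5 [0.58386299 0.11269971 0.007     ]
```

View pics/t_stand.png

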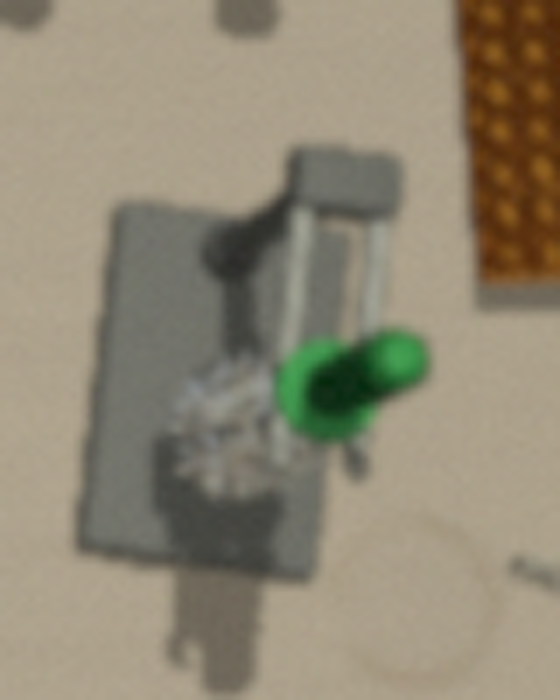

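View pics/s_stand.png

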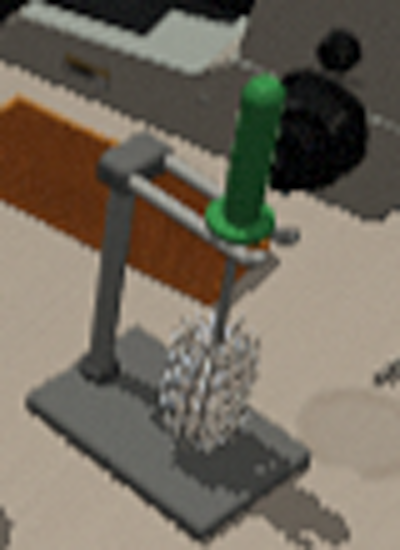

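View pics/s_bk.png

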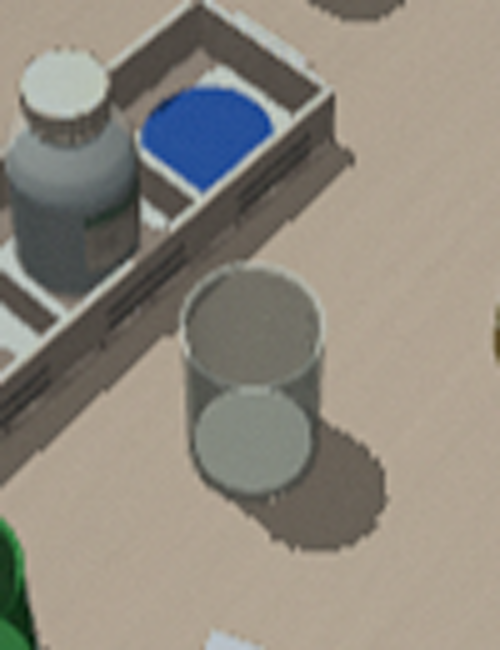

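View pics/t_bk.png

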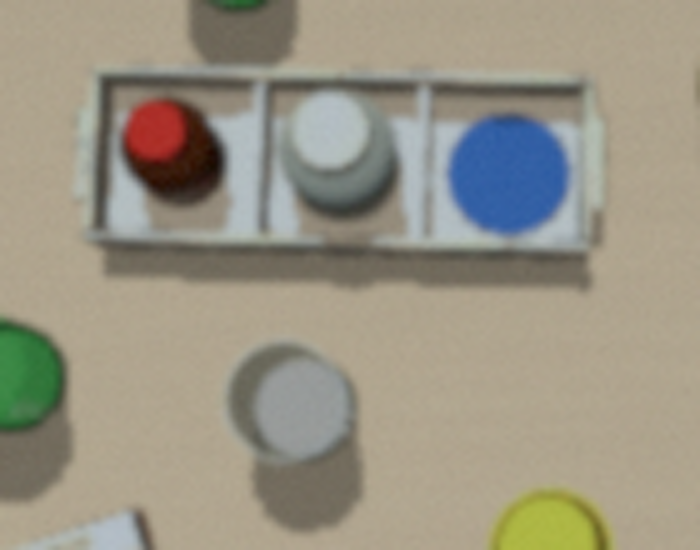

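Run:
```python
from h import *
s=np.load("s.npy",allow_pickle=True).item();t=np.load("t.npy",allow_pickle=True).item()
cv=lambda x,y,k,a,b:((x+.5)/k-.5+a,(y+.5)/k-.5+b)
print("rim s",atz(s,cv(252.5,327,5,260,200),.1),"floor s",atz(s,cv(253,439,5,260,200),.005))
print("rim t",atz(t,cv(291,403,5,230,160),.1),"floor t",atz(t,cv(302,409,5,230,160),.005))
C=[atz(t,cv(x,y,7,400,150),.012) for x,y in((115,200),(350,235),(310,580),(80,550))]
print("plate",np.round(C,4))
d=(C[0]+C[1])/2-(C[2]+C[3])/2;print(np.hypot(*d[:2]),np.degrees(np.arctan2(d[1],d[0])))
d=(C[0]+C[3])/2-(C[1]+C[2])/2;print(np.hypot(*d[:2]),np.degrees(np.arctan2(-d[0],d[1])))
Cs=[atz(s,cv(x,y,5,340,90),.012) for x,y in((28,400),(135,327),(308,462),(205,537))]
print("plate s",np.round(Cs,4))
a=Cs[0];d=(Cs[0]+Cs[1])/2-(Cs[2]+Cs[3])/2;print(np.hypot(*d[:2]),np.degrees(np.arctan2(d[1],d[0])))
# prongs in top, z=.165
for q in ((300,210,283,455),(380,215,357,460)):
  A=atz(t,cv(q[0],q[1],7,400,150),.161);B=atz(t,cv(q[2],q[3],7,400,150),.161);d=A-B;print("prong",A,B,np.degrees(np.arctan2(d[1],d[0])))
print("collar center t",atz(t,cv(325,390,7,400,150),.166),"s",atz(s,cv(240,224,5,340,90),.168))
print("grip top t",atz(t,cv(401,360,7,400,150),.24),"s",atz(s,cv(263,92,5,340,90),.243))
X=[.598,.2008,0]
# crate corners top
K=[atz(t,cv(x,y,5,230,160),.045) for x,y in((97,72),(590,78),(588,248),(92,238))]
print("crate",np.round(K,4),np.mean(K,0))
```

```text
rim s [0.4620339  0.22654732 0.1       ] floor s [0.46267081 0.2255598  0.005     ]
rim t [0.46133753 0.22126227 0.1       ] floor t [0.46234636 0.22572626 0.005     ]
plate [[ 0.6205 -0.1136  0.012 ]
 [ 0.6043 -0.2017  0.012 ]
 [ 0.4741 -0.1778  0.012 ]
 [ 0.4877 -0.0928  0.012 ]]
0.13333355756738383 -9.628679295660282
0.08779071091904105 -9.782854712483424
plate s [[ 0.6161 -0.1115  0.012 ]
 [ 0.6039 -0.1982  0.012 ]
 [ 0.472  -0.1698  0.012 ]
 [ 0.4854 -0.0892  0.012 ]]
0.13374543969254754 -10.94760826318128
prong [ 0.58677191 -0.1413553   0.161     ] [ 0.50659273 -0.13054276  0.161     ] -7.680276877496344
prong [ 0.58432549 -0.16724883  0.161     ] [ 0.50428249 -0.15421351  0.161     ] -9.24963780943512
collar center t [ 0.52672211 -0.14404116  0.166     ] s [ 0.52354982 -0.14021656  0.168     ]
grip top t [ 0.52606763 -0.14583536  0.24      ] s [ 0.52526162 -0.14164321  0.243     ]
crate [[0.6382 0.3257 0.045 ]
 [0.6272 0.0697 0.045 ]
 [0.5387 0.0738 0.045 ]
 [0.5513 0.3284 0.045 ]] [0.58885305 0.1993767  0.045     ]
```

```bash
cat >> h.py <<'E'
from scipy.spatial.transform import Rotation as Ro
def goto(x,y,z,yawx=None):
    """x,y,z of grasp point wanted; yawx = desired angle (deg) of tool x axis (mod 180)"""
    st=robot.state();R=Ro.from_quat(st["ee_rot"]).as_matrix();p=st["tool_pos"]+R[:,1]*.171
    a=np.degrees(np.arctan2(R[1,0],R[0,0]))
    d=R.T@(np.array([x,y,z])-p)
    print("t",st["time_s"].__round__(2),"gp",p.round(4),"xang",round(a,1),"shift tool",d.round(4),"tilt",np.round(R[:,1],3),"w",round(float(st["gripper_width"]),3),"F",st["contact_force"].round(1),"q6",st["q"].round(2))
    if yawx is not None: print("turn deg",[(yawx-a+90)%180-90])
    return R,p
E
python3 - <<'E'
from h import *
R,p=goto(.525,-.143,.212,-9.7+90);print(R.round(3))
E
```

```text
t 2.1 gp [ 0.1941 -0.5941  0.2337] xang -71.9 shift tool [-0.326   0.0217  0.4547] tilt [-0. -0. -1.] w 1.0 F [-0.4  0.1  0.4] q6 [-1.26  0.35  1.63 -0.    1.16 -0.  ]
turn deg [np.float64(-27.793280216457163)]
[[ 0.311 -0.     0.951]
 [-0.951 -0.     0.311]
 [-0.    -1.    -0.   ]]
```

```bash
python3 -m jog '[{"twist":-0.1357,"dy":-0.0075},{"twist":-0.1357,"dy":-0.0075},{"twist":-0.1357,"dy":-0.0075},{"twist":-0.1357,"dy":-0.0075},{"twist":-0.1357,"dy":-0.0075},{"twist":-0.1357,"dy":-0.0075},{"twist":-0.1357,"dy":-0.0075},{"twist":-0.1357,"dy":-0.0075},{"dz":0.03},{"dz":0.03},{"dz":0.03},{"dz":0.03}]'
python3 - <<'E'
from h import *
goto(.525,-.143,.29,-9.7)
E
```

```text
t 2.1 gp [ 0.1941 -0.5941  0.2337] xang -71.9 shift tool [-0.326  -0.0563  0.4547] tilt [-0. -0. -1.] w 1.0 F [-0.4  0.1  0.4] q6 [-1.26  0.35  1.63 -0.    1.16 -0.  ]
turn deg [np.float64(62.20671978354284)]validation failed for argument at $[0]...
```

```bash
python3 -m jog '[{"grip":0.0919,"dx":0,"dy":-0.0075,"dz":0,"twist":-0.1357}]'
python3 - <<'E'
from h import *
goto(.525,-.143,.29,-9.7)
E
```

```text
time_s: 2.2
tool_pos: [0.194, -0.5938, 0.4113]
ee_rot: [-0.599, 0.376, -0.375, 0.6]
contact_force: [-0.1, -0.2, -0.6]
gripper_width: 0.999
t 2.2 gp [ 0.1939 -0.5935  0.2403] xang -64.1 shift tool [-0.2606 -0.0491  0.4947] tilt [-0.001  0.002 -1.   ] w 0.999 F [-0.1 -0.2 -0.6] q6 [-1.26  0.35  1.63  0.    1.17 -0.14]
turn deg [np.float64(54.387325626442845)]
```

All keys are needed per row.

```bash
python3 -m jog '[{"grip":0.0919,"dx":0,"dy":-0.0075,"dz":0,"twist":-0.1357},{"grip":0.0919,"dx":0,"dy":-0.0075,"dz":0,"twist":-0.1357},{"grip":0.0919,"dx":0,"dy":-0.0075,"dz":0,"twist":-0.1357},{"grip":0.0919,"dx":0,"dy":-0.0075,"dz":0,"twist":-0.1357},{"grip":0.0919,"dx":0,"dy":-0.0075,"dz":0,"twist":-0.1357},{"grip":0.0919,"dx":0,"dy":-0.0075,"dz":0,"twist":-0.1357},{"grip":0.0919,"dx":0,"dy":-0.0075,"dz":0,"twist":-0.1357},{"grip":0.0919,"dx":0,"dy":0,"dz":0.03,"twist":0},{"grip":0.0919,"dx":0,"dy":0,"dz":0.03,"twist":0},{"grip":0.0919,"dx":0,"dy":0,"dz":0.03,"twist":0},{"grip":0.0919,"dx":0.01,"dy":0,"dz":0.03,"twist":0}]'
python3 - <<'E'
from h import *
goto(.525,-.143,.29,-9.7)
E
```

```text
time_s: 3.3
tool_pos: [0.2237, -0.4763, 0.4647]
ee_rot: [-0.705, 0.06, -0.06, 0.705]
contact_force: [0.4, 0.4, 0.2]
gripper_width: 1.002
t 3.3 gp [ 0.2236 -0.4762  0.2937] xang -9.8 shift tool [0.2405 0.0036 0.3795] tilt [-0.  0. -1.] w 1.002 F [0.4 0.4 0.2] q6 [-1.13  0.14  1.77 -0.    1.23 -0.96]
turn deg [np.float64(0.060588494219516065)]
```

```bash
python3 -m jog '[{"grip":0.0919,"dx":0.01,"dy":0,"dz":0.03,"twist":0},{"grip":0.0919,"dx":0.015,"dy":0,"dz":0.03,"twist":0},{"grip":0.0919,"dx":0.02,"dy":0,"dz":0.03,"twist":0},{"grip":0.0919,"dx":0.02,"dy":0,"dz":0.03,"twist":0},{"grip":0.0919,"dx":0.02,"dy":0,"dz":0.03,"twist":0},{"grip":0.0919,"dx":0.02,"dy":0,"dz":0.03,"twist":0},{"grip":0.0919,"dx":0.02,"dy":0,"dz":0.03,"twist":0},{"grip":0.0919,"dx":0.02,"dy":0,"dz":0.03,"twist":0},{"grip":0.0919,"dx":0.02,"dy":0,"dz":0.03,"twist":0},{"grip":0.0919,"dx":0.02,"dy":0,"dz":0.03,"twist":0},{"grip":0.0919,"dx":0.02,"dy":0,"dz":0.03,"twist":0},{"grip":0.0919,"dx":0.02,"dy":0,"dz":0.03,"twist":0},{"grip":0.0919,"dx":0.0155,"dy":0,"dz":0.0195,"twist":0},{"grip":0.0919,"dx":0,"dy":0,"dz":0,"twist":0}]'
python3 - <<'E'
from h import *
goto(.525,-.143,.212,-9.7)
p=snapshot("wrist");save(p,"w1.png");np.save("w.npy",p)
for t in ["brush_grip","fork_seat"]:
  print(t,[(np.round(r["point"],1).tolist(),round(r["score"],2)) for r in place_of(p,t)][:2])
r=regions_of(p,"brush_grip")
print(r[0]["point"] if r else None)
print("proj grip top",proj(p,[.525,-.143,.248],True),proj(p,[.525,-.143,.165],True))
print(np.round(p["extrinsics"],3))
E
```

```text
time_s: 4.7
tool_pos: [0.5269, -0.1421, 0.4646]
ee_rot: [-0.704, 0.059, -0.059, 0.705]
contact_force: [0.9, -0.5, -0.1]
gripper_width: 1.0
t 4.7 gp [ 0.5271 -0.142   0.2936] xang -9.6 shift tool [-0.002   0.0816 -0.0014] tilt [ 0.001  0.001 -1.   ] w 1.0 F [ 0.9 -0.5 -0.1] q6 [-0.27  0.18  1.73  0.    1.23 -0.1 ]
turn deg [np.float64(-0.14538196564923567)]
brush_grip [([318.8, 211.7], 0.67)]
fork_seat [([316.0, 199.0], 0.76), ([320.5, 170.0], 0.23)]
[318.0, 195.5]
proj grip top [315.78606164 230.8983813 ] [316.94780411 196.69875801]
[[ 0.986 -0.167  0.    -0.545]
 [-0.16  -0.944  0.287 -0.1  ]
 [-0.047 -0.283 -0.958  0.434]
 [ 0.     0.     0.     1.   ]]
```

View pics/w1.png

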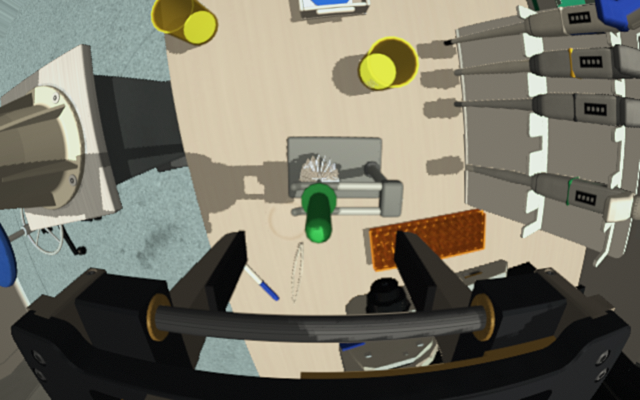

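Run:
```python
from h import *
p=np.load("w.npy",allow_pickle=True).item();save(p,"w1c.png",(270,120,420,260),5)
for x,y in((.525,-.143),(.527,-.143),(.525,-.146),(.528,-.145)):
  print(x,y,[proj(p,[x,y,z],True).round(1).tolist() for z in(.248,.170,.022)])
```

```text
0.525 -0.143 [[315.8, 230.9], [316.9, 198.2], [318.0, 167.6]]
0.527 -0.143 [[318.7, 230.5], [319.0, 197.9], [319.4, 167.3]]
0.525 -0.146 [[316.5, 234.8], [317.4, 201.3], [318.3, 169.7]]
0.528 -0.145 [[320.6, 232.9], [320.5, 199.7], [320.3, 168.6]]
```

View pics/w1c.png

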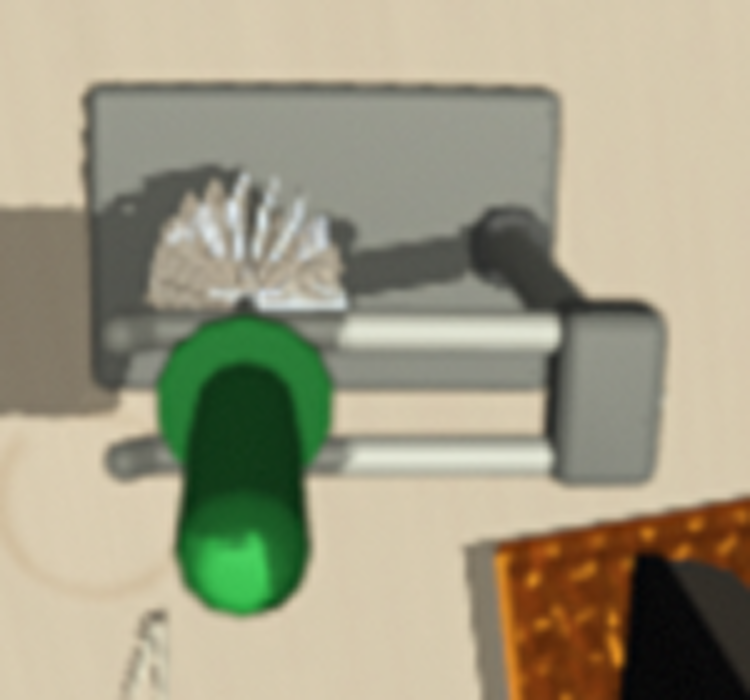

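```bash
python3 -m jog '[{"grip":0.0919,"dx":0,"dy":0.02,"dz":-0.0015,"twist":0},{"grip":0.0919,"dx":0,"dy":0.02,"dz":0,"twist":0},{"grip":0.0919,"dx":0,"dy":0.02,"dz":0,"twist":0},{"grip":0.0919,"dx":0,"dy":0.0195,"dz":0,"twist":0},{"grip":0.05,"dx":0,"dy":0,"dz":0,"twist":0},{"grip":0.03,"dx":0,"dy":0,"dz":0,"twist":0},{"grip":0.015,"dx":0,"dy":0,"dz":0,"twist":0},{"grip":0.01,"dx":0,"dy":0,"dz":0,"twist":0},{"grip":0.01,"dx":0,"dy":0,"dz":0,"twist":0}]' 25
python3 - <<'E'
from h import *
goto(.5265,-.1435,.214,-9.7)
E
```

```text
time_s: 5.8
tool_pos: [0.5251, -0.1456, 0.386]
ee_rot: [0.705, -0.059, 0.06, -0.704]
contact_force: [0.7, 0.0, -1.1]
gripper_width: 0.587
t 5.8 gp [ 0.5253 -0.1456  0.215 ] xang -9.7 shift tool [0.0008 0.001  0.0023] tilt [ 0.001 -0.    -1.   ] w 0.587 F [ 0.7  0.  -1.1] q6 [-0.27  0.25  1.82 -0.    1.07 -0.1 ]
turn deg [np.float64(0.007599927913901183)]
```

```bash
python3 -m jog '[{"grip":0.01,"dx":0,"dy":0,"dz":0,"twist":0},{"grip":0.01,"dx":0,"dy":0,"dz":0,"twist":0},{"grip":0.01,"dx":0,"dy":0,"dz":0,"twist":0},{"grip":0.01,"dx":0,"dy":0,"dz":0,"twist":0},{"grip":0.01,"dx":0,"dy":0,"dz":0,"twist":0},{"grip":0.01,"dx":0,"dy":0,"dz":0,"twist":0}]' 25
python3 - <<'E'
from h import *
for i in range(3):goto(.5265,-.1435,.214,-9.7); snapshot("top")
E
```

```text
time_s: 6.4
tool_pos: [0.525, -0.1454, 0.3852]
ee_rot: [-0.705, 0.06, -0.06, 0.705]
contact_force: [0.1, 0.8, 0.0]
gripper_width: 0.208
t 6.4 gp [ 0.525  -0.1454  0.2142] xang -9.7 shift tool [0.0012 0.0002 0.0021] tilt [-0.  0. -1.] w 0.208 F [0.1 0.8 0. ] q6 [-0.27  0.25  1.83  0.    1.07 -0.1 ]
turn deg [np.float64(0.0044653793225961635)]
t 6.45 gp [ 0.525  -0.1454  0.2142] xang -9.7 shift tool [0.0011 0.0002 0.0022] tilt [ 0.  0. -1.] w 0.209 F [ 0.6  1.1 -0. ] q6 [-0.27  0.25  1.83  0.    1.07 -0.1 ]
turn deg [np.float64(0.005470797357105539)]
t 6.5 gp [ 0.525  -0.1454  0.2142] xang -9.7 shift tool [0.0011 0.0002 0.0022] tilt [-0.  0. -1.] w 0.207 F [ 0.7  0.4 -0.3] q6 [-0.27  0.25  1.83  0.    1.07 -0.1 ]
turn deg [np.float64(0.0029770486865459134)]
```

```bash
python3 -m jog '[{"grip":0.01,"dx":0,"dy":-0.0065,"dz":0,"twist":0},{"grip":0.01,"dx":0,"dy":-0.0065,"dz":0,"twist":0},{"grip":0.01,"dx":0,"dy":0,"dz":0,"twist":0},{"grip":0.01,"dx":-0.012,"dy":0,"dz":0,"twist":0},{"grip":0.01,"dx":-0.015,"dy":0,"dz":0,"twist":0},{"grip":0.01,"dx":-0.015,"dy":0,"dz":0,"twist":0},{"grip":0.01,"dx":-0.015,"dy":0,"dz":0,"twist":0},{"grip":0.01,"dx":-0.015,"dy":0,"dz":0,"twist":0},{"grip":0.01,"dx":0,"dy":-0.02,"dz":0,"twist":0},{"grip":0.01,"dx":0,"dy":-0.025,"dz":0,"twist":0},{"grip":0.01,"dx":0,"dy":-0.025,"dz":0,"twist":0},{"grip":0.01,"dx":0,"dy":0,"dz":0,"twist":0}]' 25
python3 - <<'E'
from h import *
R,g=goto(.462,.2255,.32,-9.7)
s=snapshot("scene");t=snapshot("top");save(s,"s2.png",(300,60,460,220),5);save(t,"t2.png",(380,150,500,270),5)
np.save("s.npy",s,allow_pickle=True);np.save("t.npy",t,allow_pickle=True)
P={}
for p,n in((s,"s"),(t,"t")):
  for k in("brush_tip","brush_grip"):
    print(n,k,[(np.round(r["point"],1).tolist(),round(r["score"],2)) for r in place_of(p,k)][:2])
for z in(0,-.19):print(proj(s,g+[0,0,z]),proj(t,g+[0,0,z]))
E
```

```text
time_s: 7.75
tool_pos: [0.454, -0.1334, 0.4713]
ee_rot: [0.705, -0.058, 0.062, -0.704]
contact_force: [-0.3, -0.3, -0.6]
gripper_width: 0.208
t 7.75 gp [ 0.455  -0.1337  0.3003] xang -9.7 shift tool [-0.0535 -0.0202  0.3552] tilt [ 0.005 -0.002 -1.   ] w 0.208 F [-0.3 -0.3 -0.6] q6 [-0.29  0.05  1.87  0.    1.22 -0.12]
turn deg [np.float64(0.012834852284768772)]
s brush_tip [([403.9, 163.9], 0.81)]
s brush_grip [([423.9, 100.9], 0.72)]
t brush_tip [([439.0, 238.5], 0.93)]
t brush_grip [([464.3, 234.0], 0.79)]
[423.44487789 100.08071064] [462.83074315 233.80730241]
[406.5425964  165.86337341] [437.10731562 238.48571291]
```

View pics/s2.png

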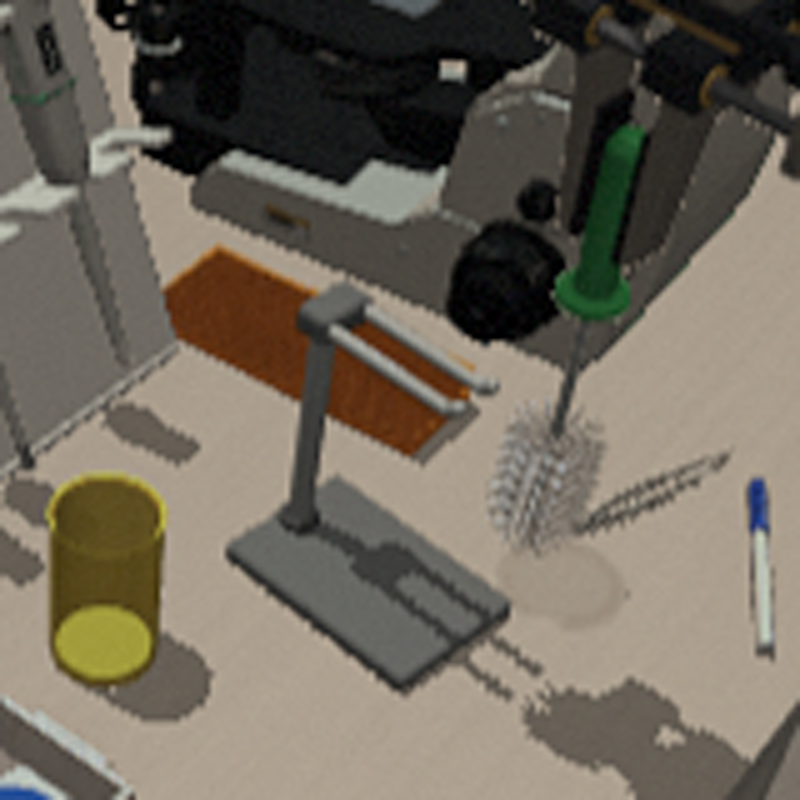

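View pics/t2.png

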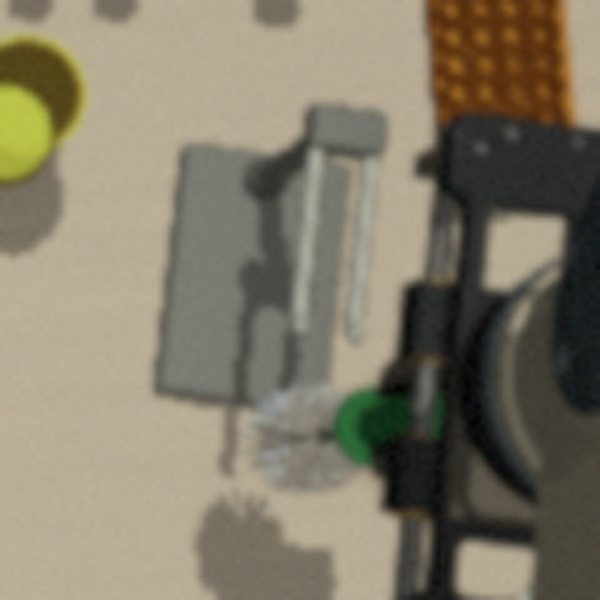

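Run:
```python
from h import *
R,g=goto(.462,.2255,.32,-9.7)
s=np.load("s.npy",allow_pickle=True).item();t=np.load("t.npy",allow_pickle=True).item()
X=tri([ray(s,(403.9,163.9)),ray(t,(439,238.5))]);print("tip",X,X-g,proj(s,X),proj(t,X))
X=tri([ray(s,(423.9,100.9)),ray(t,(464.3,234))]);print("grip",X,X-g,proj(s,X),proj(t,X))
# collar underside center
for h in(-.047,-.122):print(proj(s,g+[0,0,h]),proj(t,g+[0,0,h]))
# grip axis pts from crop: collar (592,297), top (628,130), head top (565,425)->
cv=lambda x,y,k,a,b:((x+.5)/k-.5+a,(y+.5)/k-.5+b)
for q in((592,297),(628,130),(562,430),(540,500)):print(cv(*q,5,300,60))
```

```text
t 8.05 gp [ 0.4533 -0.1331  0.296 ] xang -9.7 shift tool [-0.0519 -0.0238  0.355 ] tilt [-0.002  0.001 -1.   ] w 0.209 F [ 0.   0.2 -1.3] q6 [-0.29  0.05  1.87 -0.    1.22 -0.12]
turn deg [np.float64(0.0064516243277950025)]
tip [ 0.45871339 -0.13553889  0.11254332] [ 0.00545713 -0.00241531 -0.18345934] [405.76285721 164.10486749] [438.02954923 236.82398816]
grip [ 0.45488496 -0.13773941  0.29609907] [ 1.62869540e-03 -4.61582983e-03  9.64029721e-05] [423.99340491 100.90761423] [464.24960503 233.91137218]
[418.87818719 120.4618653 ] [454.4976267 236.128802 ]
[412.13061629 146.56058304] [444.31686857 237.91345411]
(418.0, 119.0)
(425.2, 85.6)
(412.0, 145.6)
(407.6, 159.6)
```

```bash
python3 -m jog '[{"grip":0.01,"dx":0,"dy":-0.015,"dz":0.01,"twist":0},{"grip":0.01,"dx":-0.005,"dy":-0.013,"dz":0.02,"twist":0},{"grip":0.01,"dx":-0.005,"dy":0,"dz":0.03,"twist":0},{"grip":0.01,"dx":-0.005,"dy":0,"dz":0.035,"twist":0},{"grip":0.01,"dx":-0.005,"dy":0,"dz":0.035,"twist":0},{"grip":0.01,"dx":-0.005,"dy":0,"dz":0.035,"twist":0},{"grip":0.01,"dx":-0.005,"dy":0,"dz":0.035,"twist":0},{"grip":0.01,"dx":-0.005,"dy":0,"dz":0.035,"twist":0},{"grip":0.01,"dx":-0.005,"dy":0,"dz":0.035,"twist":0},{"grip":0.01,"dx":-0.005,"dy":0,"dz":0.035,"twist":0},{"grip":0.01,"dx":-0.005,"dy":0,"dz":0.03,"twist":0},{"grip":0.01,"dx":-0.002,"dy":0,"dz":0.02,"twist":0},{"grip":0.01,"dx":0,"dy":0,"dz":0,"twist":0},{"grip":0.01,"dx":0,"dy":0,"dz":0,"twist":0}]' 25
python3 - <<'E'
from h import *
s=snapshot("scene");t=snapshot("top");w=snapshot("wrist");save(s,"s3.png",(240,160,400,320),5);save(t,"t3.png",(220,160,380,280),5);save(w,"w3.png")
R,g=goto(.462,.2255,.32,-9.7)
np.save("s.npy",s,allow_pickle=True);np.save("t.npy",t,allow_pickle=True);np.save("w.npy",w,allow_pickle=True)
for p,n in((s,"s"),(t,"t"),(w,"w")):
  for k in("brush_tip","beaker_floor"):
    print(n,k,[(np.round(r["point"],1).tolist(),round(r["score"],2)) for r in place_of(p,k)][:4])
print(proj(s,g+[0,0,-.192]),proj(t,g+[0,0,-.192]),proj(w,g+[0,0,-.192],True))
E
```

```text
time_s: 9.45
tool_pos: [0.4624, 0.2253, 0.4953]
ee_rot: [0.705, -0.06, 0.059, -0.704]
contact_force: [0.4, -0.4, -0.9]
gripper_width: 0.21
t 9.6 gp [0.4625 0.2243 0.3249] xang -9.8 shift tool [-0.0007  0.0049  0.0011] tilt [-0.    -0.001 -1.   ] w 0.205 F [-0.3  0.6 -0.8] q6 [ 0.45  0.1   1.76 -0.    1.29  0.62]
turn deg [np.float64(0.057328967128242425)]
s brush_tip [([307.1, 255.4], 0.82)]
s beaker_floor [([310.0, 286.8], 0.8), ([254.1, 336.9], 0.78), ([223.9, 236.5], 0.65), ([307.9, 209.4], 0.58)]
t brush_tip []
t beaker_floor [([335.9, 267.0], 0.79), ([276.0, 153.2], 0.78), ([380.9, 177.2], 0.68)]
w brush_tip [([319.2, 182.5], 0.59)]
w beaker_floor [([287.9, 241.4], 0.9), ([431.6, 283.4], 0.85), ([466.1, 118.2], 0.82), ([321.6, 161.1], 0.6)]
[310.62302565 255.18958598] [284.94044589 239.12733103] [319.50932636 179.69729184]
```

View pics/s3.png

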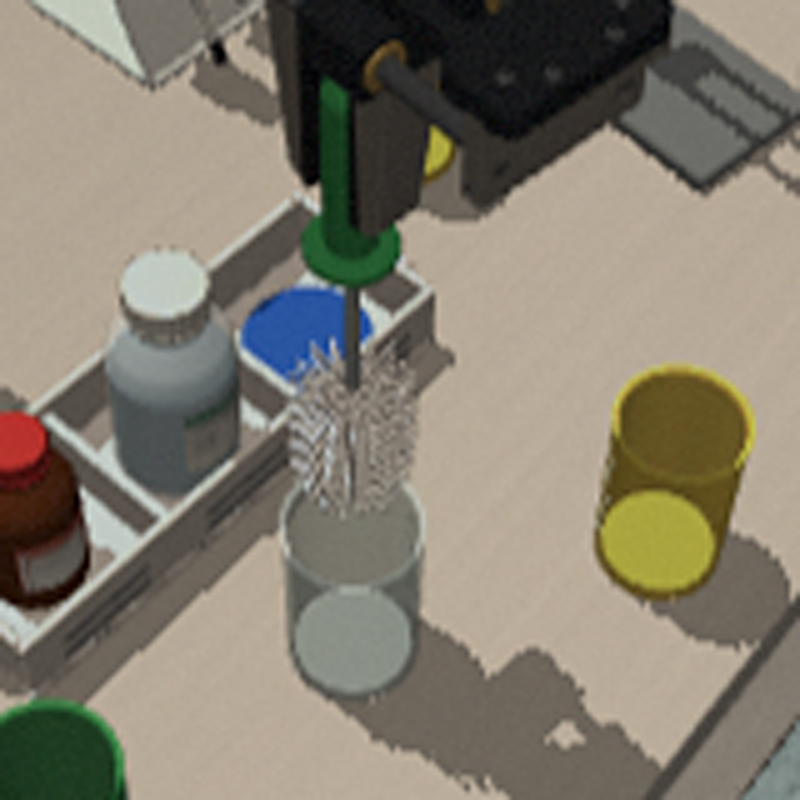

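View pics/t3.png

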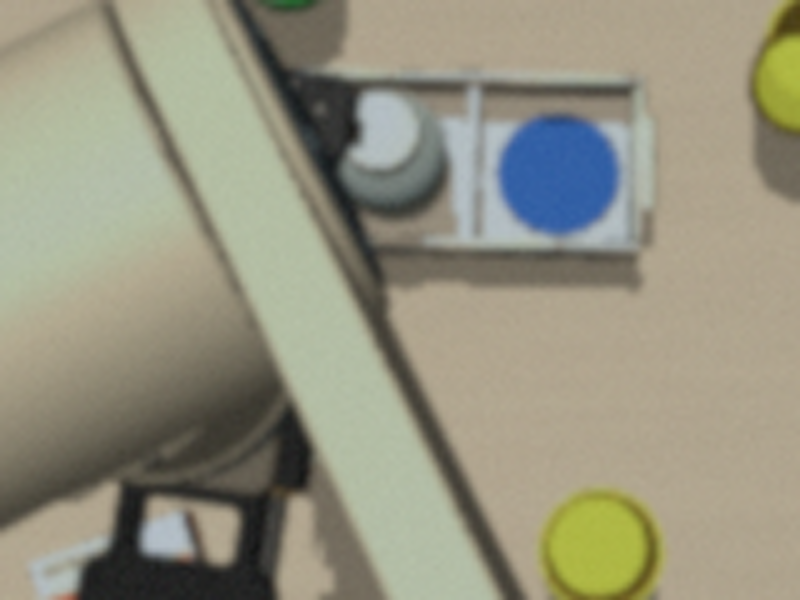

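View pics/w3.png

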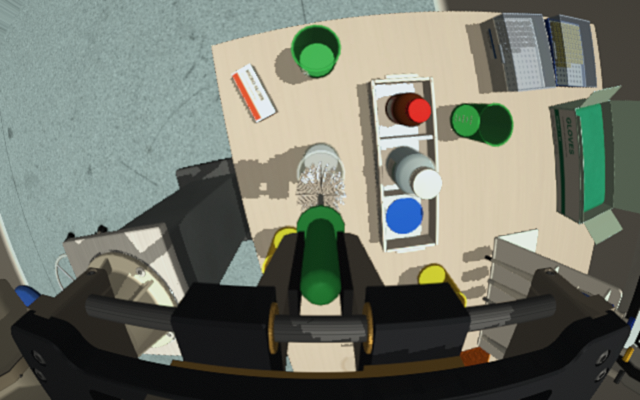

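Run:
```python
from h import *
w=np.load("w.npy",allow_pickle=True).item();s=np.load("s.npy",allow_pickle=True).item()
im=w["pixels"][110:220,260:380,::-1].copy()
im=cv2.resize(im,None,fx=6,fy=6,interpolation=2)
c=(.462,.2255)
for p,off,fn,isf,k in((w,(260,110),"w3c.png",True,6),(s,(260,200),"s3c.png",False,5)):
  im=p["pixels"][off[1]:off[1]+110,off[0]:off[0]+120,::-1].copy();im=cv2.resize(im,None,fx=k,fy=k,interpolation=2)
  for z,r,col in((.1,.0305,(0,0,255)),(.0,.029,(255,0,0))):
    pts=np.array([proj(p,[c[0]+r*np.cos(a),c[1]+r*np.sin(a),z],isf) for a in np.linspace(0,6.3,60)])
    cv2.polylines(im,[(((pts-off)+.5)*k-.5).round().astype(int)],1,col,1)
  cv2.imwrite("pics/"+fn,im)
```

```text
(no output)
```

View pics/w3c.png

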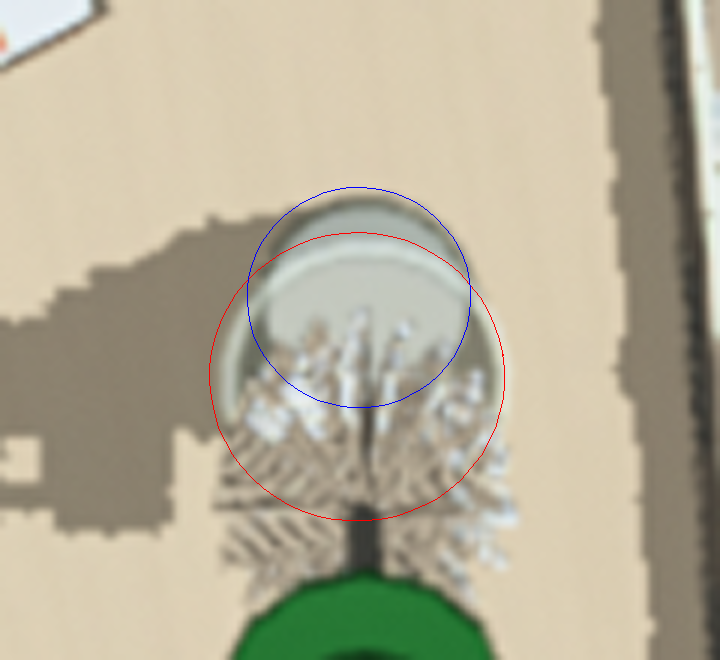

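View pics/s3c.png

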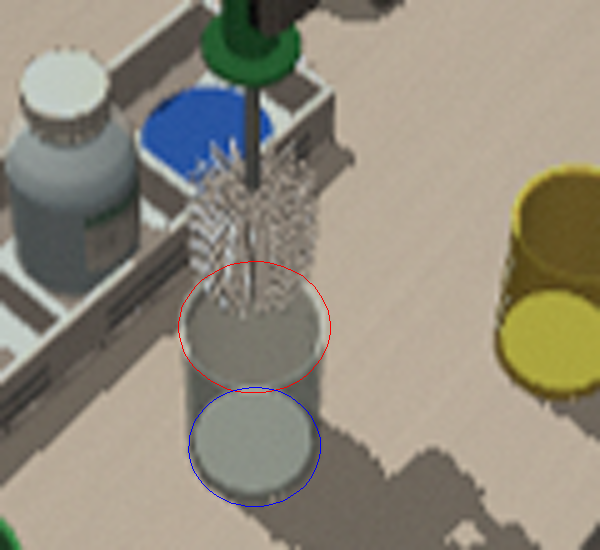

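```bash
python3 -m jog '[{"grip":0.01,"dx":0,"dy":0.015,"dz":0,"twist":0},{"grip":0.01,"dx":0,"dy":0.015,"dz":0,"twist":0},{"grip":0.01,"dx":0,"dy":0.015,"dz":0,"twist":0},{"grip":0.01,"dx":0,"dy":0.015,"dz":0,"twist":0},{"grip":0.01,"dx":0,"dy":0.015,"dz":0,"twist":0},{"grip":0.01,"dx":0,"dy":0.015,"dz":0,"twist":0},{"grip":0.01,"dx":0,"dy":0.015,"dz":0,"twist":0},{"grip":0.01,"dx":0,"dy":0.011,"dz":0,"twist":0},{"grip":0.01,"dx":0,"dy":0.008,"dz":0,"twist":0},{"grip":0.01,"dx":0,"dy":0,"dz":0,"twist":0},{"grip":0.01,"dx":0,"dy":0,"dz":0,"twist":0}]' 25
python3 - <<'E'
from h import *
s=snapshot("scene");R,g=goto(.462,.2255,.198,-9.7);save(s,"s4.png",(240,160,400,320),4)
E
```

```text
time_s: 11.0
tool_pos: [0.4628, 0.2254, 0.3725]
ee_rot: [-0.705, 0.06, -0.06, 0.705]
contact_force: [0.7, -0.3, -0.6]
gripper_width: 0.208
t 11.05 gp [0.463  0.2255 0.2017] xang -9.7 shift tool [-0.001   0.0037 -0.0002] tilt [ 0.001  0.    -1.   ] w 0.212 F [ 0.7  0.6 -0.4] q6 [ 0.45  0.22  1.9  -0.    1.02  0.62]
turn deg [np.float64(0.00855968033117449)]
```

View pics/s4.png

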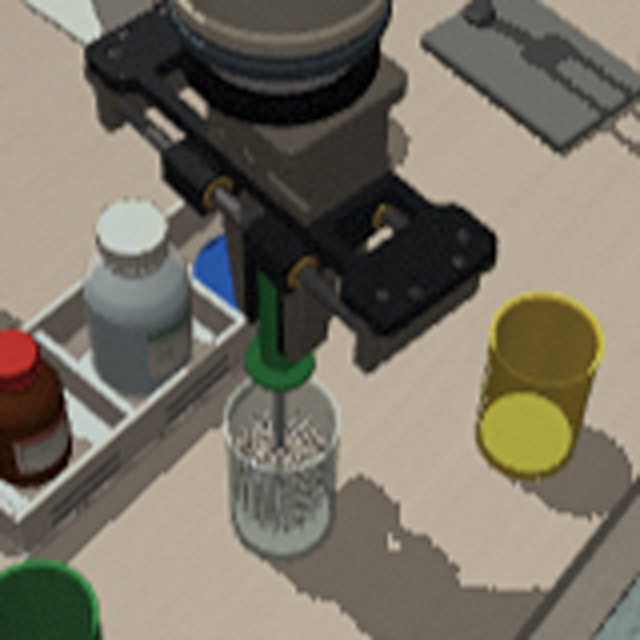

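```bash
python3 -m jog '[{"grip":0.01,"dx":0,"dy":0.002,"dz":0,"twist":0},{"grip":0.01,"dx":0,"dy":0.0015,"dz":0,"twist":0},{"grip":0.01,"dx":0,"dy":0,"dz":0,"twist":0}]' 25
python3 -m jog '[{"grip":0.01,"dx":0,"dy":0.0015,"dz":0,"twist":0},{"grip":0.01,"dx":0,"dy":0,"dz":0,"twist":0}]' 25
```

```text
time_s: 11.35
tool_pos: [0.4626, 0.2254, 0.3688]
ee_rot: [-0.705, 0.06, -0.06, 0.705]
contact_force: [0.2, -0.4, -1.0]
gripper_width: 0.207
time_s: 11.55
tool_pos: [0.463, 0.2256, 0.3682]
ee_rot: [-0.704, 0.059, -0.06, 0.705]
contact_force: [-1.6, -0.1, 7.5]
gripper_width: 0.211
```

```bash
python3 -m jog '[{"grip":0.01,"dx":0,"dy":-0.012,"dz":0,"twist":0},{"grip":0.01,"dx":0,"dy":-0.018,"dz":0,"twist":0},{"grip":0.01,"dx":0,"dy":-0.018,"dz":0,"twist":0},{"grip":0.01,"dx":0,"dy":-0.018,"dz":0,"twist":0},{"grip":0.01,"dx":0,"dy":-0.014,"dz":0,"twist":0},{"grip":0.01,"dx":0,"dy":-0.009,"dz":0,"twist":0},{"grip":0.01,"dx":0,"dy":0,"dz":0,"twist":0},{"grip":0.01,"dx":0,"dy":0,"dz":0,"twist":0}]' 25
python3 -m jog '[{"grip":0.01,"dx":0,"dy":0.012,"dz":0,"twist":0},{"grip":0.01,"dx":0,"dy":0.018,"dz":0,"twist":0},{"grip":0.01,"dx":0,"dy":0.018,"dz":0,"twist":0},{"grip":0.01,"dx":0,"dy":0.016,"dz":0,"twist":0},{"grip":0.01,"dx":0,"dy":0.014,"dz":0,"twist":0},{"grip":0.01,"dx":0,"dy":0.007,"dz":0,"twist":0},{"grip":0.01,"dx":0,"dy":0.003,"dz":0,"twist":0},{"grip":0.01,"dx":0,"dy":0,"dz":0,"twist":0},{"grip":0.01,"dx":0,"dy":0,"dz":0,"twist":0}]' 25
python3 - <<'E'
from h import *
s=snapshot("scene");R,g=goto(.462,.2255,.197,-9.7);save(s,"s5.png",(240,160,400,320),4)
E
```

```text
time_s: 12.35
tool_pos: [0.4625, 0.2253, 0.4558]
ee_rot: [0.705, -0.06, 0.06, -0.704]
contact_force: [-0.0, -0.0, -1.3]
gripper_width: 0.21
time_s: 13.25
tool_pos: [0.4625, 0.2254, 0.3682]
ee_rot: [0.705, -0.06, 0.06, -0.705]
contact_force: [-1.5, -0.3, 6.6]
gripper_width: 0.208
t 13.3 gp [0.4624 0.2254 0.1972] xang -9.7 shift tool [-0.0004  0.0002  0.0001] tilt [-0.001 -0.    -1.   ] w 0.205 F [-1.4 -0.6  5.3] q6 [0.45 0.22 1.9  0.   1.02 0.62]
turn deg [np.float64(0.011254174819583795)]
```

View pics/s5.png

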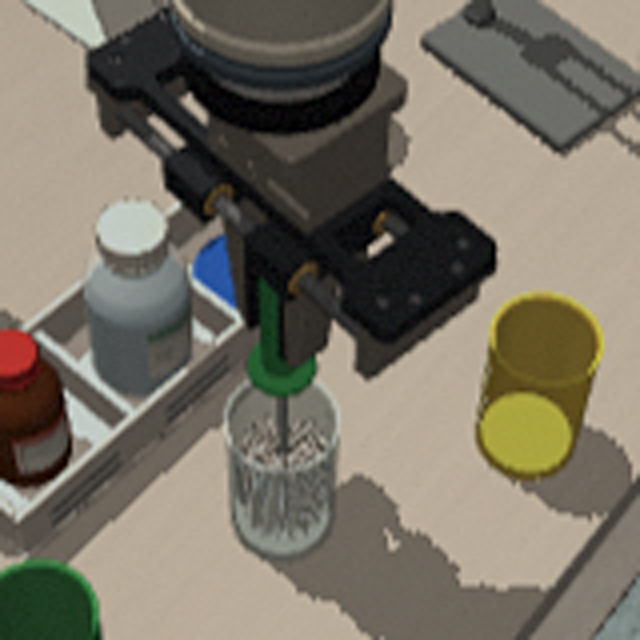

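```bash
python3 -m jog '[{"grip":0.01,"dx":0,"dy":-0.012,"dz":0,"twist":0},{"grip":0.01,"dx":0,"dy":-0.018,"dz":0,"twist":0},{"grip":0.01,"dx":0,"dy":-0.018,"dz":0,"twist":0},{"grip":0.01,"dx":0,"dy":-0.018,"dz":0,"twist":0},{"grip":0.01,"dx":0,"dy":-0.014,"dz":0,"twist":0},{"grip":0.01,"dx":0,"dy":-0.008,"dz":0,"twist":0},{"grip":0.01,"dx":0,"dy":0,"dz":0,"twist":0},{"grip":0.01,"dx":0,"dy":0,"dz":0,"twist":0}]' 25
python3 -m jog '[{"grip":0.01,"dx":0,"dy":0.012,"dz":0,"twist":0},{"grip":0.01,"dx":0,"dy":0.018,"dz":0,"twist":0},{"grip":0.01,"dx":0,"dy":0.018,"dz":0,"twist":0},{"grip":0.01,"dx":0,"dy":0.016,"dz":0,"twist":0},{"grip":0.01,"dx":0,"dy":0.014,"dz":0,"twist":0},{"grip":0.01,"dx":0,"dy":0.007,"dz":0,"twist":0},{"grip":0.01,"dx":0,"dy":0.003,"dz":0,"twist":0},{"grip":0.01,"dx":0,"dy":0,"dz":0,"twist":0},{"grip":0.01,"dx":0,"dy":0,"dz":0,"twist":0}]' 25
python3 -m jog '[{"grip":0.01,"dx":0,"dy":-0.012,"dz":0,"twist":0},{"grip":0.01,"dx":0,"dy":-0.018,"dz":0,"twist":0},{"grip":0.01,"dx":0,"dy":-0.018,"dz":0,"twist":0},{"grip":0.01,"dx":0,"dy":-0.018,"dz":0,"twist":0},{"grip":0.01,"dx":0,"dy":-0.014,"dz":0,"twist":0},{"grip":0.01,"dx":0,"dy":-0.008,"dz":0,"twist":0},{"grip":0.01,"dx":0,"dy":0,"dz":0,"twist":0},{"grip":0.01,"dx":0,"dy":0,"dz":0,"twist":0}]' 25
```

```text
time_s: 14.1
tool_pos: [0.4624, 0.2253, 0.4557]
ee_rot: [0.705, -0.06, 0.06, -0.704]
contact_force: [-0.4, 0.5, -0.7]
gripper_width: 0.207
time_s: 15.0
tool_pos: [0.4624, 0.2254, 0.3682]
ee_rot: [0.705, -0.06, 0.06, -0.705]
contact_force: [-1.5, -0.2, 6.2]
gripper_width: 0.207
time_s: 15.8
tool_pos: [0.4624, 0.2253, 0.4557]
ee_rot: [0.705, -0.06, 0.06, -0.704]
contact_force: [0.2, 0.3, -1.9]
gripper_width: 0.208
```

```bash
python3 -m jog '[{"grip":0.01,"dx":0,"dy":-0.015,"dz":0,"twist":0},{"grip":0.01,"dx":0,"dy":-0.018,"dz":0,"twist":0},{"grip":0.01,"dx":0,"dy":-0.012,"dz":0,"twist":0},{"grip":0.01,"dx":0,"dy":0,"dz":-0.01,"twist":0},{"grip":0.01,"dx":0.005,"dy":0,"dz":-0.02,"twist":0},{"grip":0.01,"dx":0.005,"dy":0,"dz":-0.03,"twist":0},{"grip":0.01,"dx":0.005,"dy":0,"dz":-0.035,"twist":0},{"grip":0.01,"dx":0.005,"dy":0,"dz":-0.035,"twist":0},{"grip":0.01,"dx":0.005,"dy":0,"dz":-0.035,"twist":0},{"grip":0.01,"dx":0.005,"dy":0,"dz":-0.035,"twist":0},{"grip":0.01,"dx":0.005,"dy":0,"dz":-0.035,"twist":0},{"grip":0.01,"dx":0.005,"dy":0,"dz":-0.035,"twist":0},{"grip":0.01,"dx":0.005,"dy":0,"dz":-0.035,"twist":0},{"grip":0.01,"dx":0.005,"dy":0,"dz":-0.03,"twist":0},{"grip":0.01,"dx":0.005,"dy":0,"dz":-0.02,"twist":0},{"grip":0.01,"dx":0,"dy":0,"dz":0,"twist":0},{"grip":0.01,"dx":0,"dy":0,"dz":0,"twist":0}]' 25
python3 - <<'E'
from h import *
s=snapshot("scene");goto(.461,-.1345,.228,-9.7);save(s,"s6.png",(240,60,480,320),3)
goto(.525,-.1454,.228,-9.7);print(proj(s,[0,0,0]))
E
```

```text
time_s: 17.5
tool_pos: [0.4564, -0.134, 0.5003]
ee_rot: [-0.704, 0.061, -0.06, 0.705]
contact_force: [-0.3, 0.1, -0.3]
gripper_width: 0.207
t 17.55 gp [ 0.4563 -0.1334  0.3295] xang -9.7 shift tool [ 0.0049  0.1014 -0.0004] tilt [-0.001  0.001 -1.   ] w 0.208 F [0.4 0.1 0. ] q6 [-0.29  0.03  1.82  0.    1.29 -0.12]
turn deg [np.float64(0.03110018383367219)]
t 17.55 gp [ 0.4563 -0.1334  0.3295] xang -9.7 shift tool [ 0.0698  0.1014 -0.0003] tilt [-0.001  0.001 -1.   ] w 0.208 F [0.4 0.1 0. ] q6 [-0.29  0.03  1.82  0.    1.29 -0.12]
turn deg [np.float64(0.03110018383367219)]
[558.17800276 342.03498099]
```

View pics/s6.png

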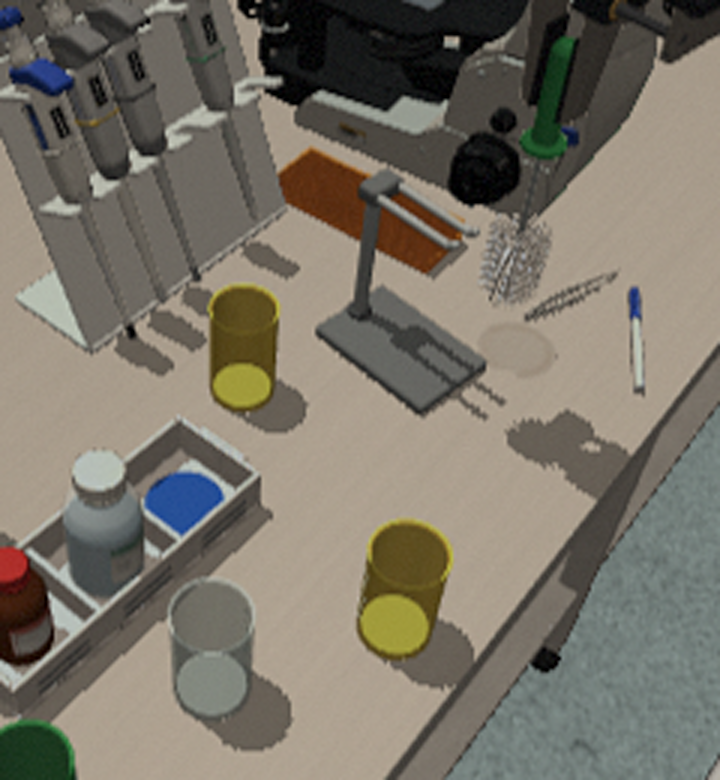

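```bash
python3 -m jog '[{"grip":0.01,"dx":0,"dy":0.02,"dz":0,"twist":0},{"grip":0.01,"dx":0,"dy":0.025,"dz":0,"twist":0},{"grip":0.01,"dx":0,"dy":0.025,"dz":0,"twist":0},{"grip":0.01,"dx":0,"dy":0.02,"dz":0,"twist":0},{"grip":0.01,"dx":0,"dy":0.011,"dz":0,"twist":0},{"grip":0.01,"dx":0,"dy":0,"dz":0,"twist":0},{"grip":0.01,"dx":0,"dy":0,"dz":0,"twist":0},{"grip":0.01,"dx":0,"dy":0,"dz":0,"twist":0}]' 25
python3 - <<'E'
from h import *
w=snapshot("wrist");goto(.525,-.1454,.228,-9.7);save(w,"w7.png",(240,120,420,270),4)
E
```

```text
time_s: 18.35
tool_pos: [0.4574, -0.1337, 0.4013]
ee_rot: [0.705, -0.059, 0.06, -0.704]
contact_force: [0.6, 0.8, -1.3]
gripper_width: 0.207
t 18.4 gp [ 0.4577 -0.1339  0.2303] xang -9.7 shift tool [ 0.0683  0.0024 -0.    ] tilt [ 0.002 -0.001 -1.   ] w 0.206 F [ 0.2 -0.3 -0.7] q6 [-0.29  0.12  1.95  0.    1.07 -0.12]
turn deg [np.float64(-0.004804090339987965)]
```

View pics/w7.png

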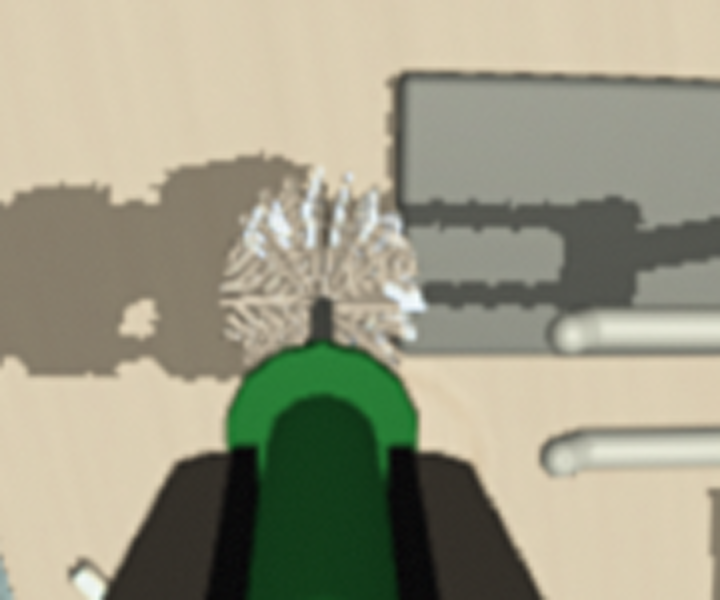

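```bash
python3 -m jog '[{"grip":0.01,"dx":0.01,"dy":0,"dz":0,"twist":0},{"grip":0.01,"dx":0.015,"dy":0,"dz":0,"twist":0},{"grip":0.01,"dx":0.015,"dy":0,"dz":0,"twist":0},{"grip":0.01,"dx":0.0145,"dy":0,"dz":0,"twist":0},{"grip":0.01,"dx":0.014,"dy":0,"dz":0,"twist":0},{"grip":0.01,"dx":0,"dy":0,"dz":0,"twist":0},{"grip":0.01,"dx":0,"dy":0,"dz":0,"twist":0}]' 25
python3 - <<'E'
from h import *
w=snapshot("wrist");s=snapshot("scene");goto(.525,-.1454,.2142,-9.7);save(w,"w8.png",(240,120,420,270),4);save(s,"s8.png",(340,80,440,200),5)
E
```

```text
time_s: 19.1
tool_pos: [0.5246, -0.1453, 0.3997]
ee_rot: [-0.704, 0.06, -0.059, 0.705]
contact_force: [0.3, -0.4, -1.3]
gripper_width: 0.211
t 19.2 gp [ 0.5239 -0.1452  0.2289] xang -9.7 shift tool [0.0011 0.0147 0.    ] tilt [-0.001  0.    -1.   ] w 0.21 F [ 0.3 -0.4  0. ] q6 [-0.27  0.23  1.81 -0.    1.1  -0.1 ]
turn deg [np.float64(0.005655261061122019)]
```

View pics/w8.png

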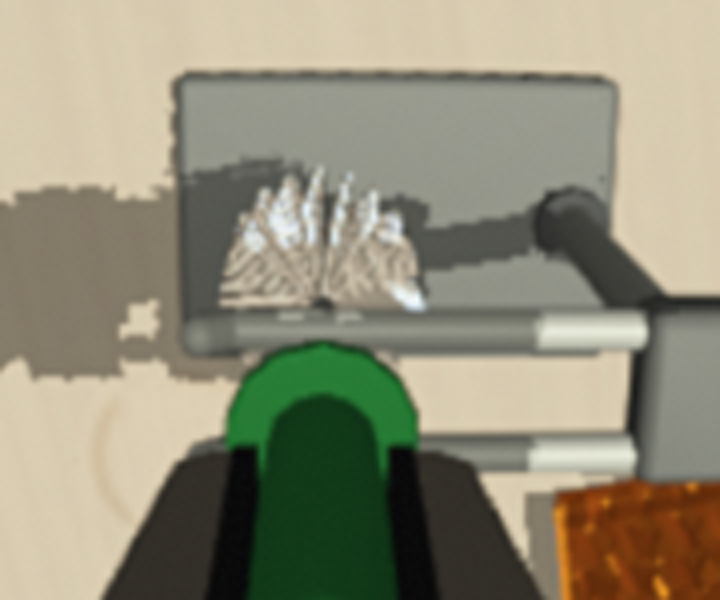

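View pics/s8.png

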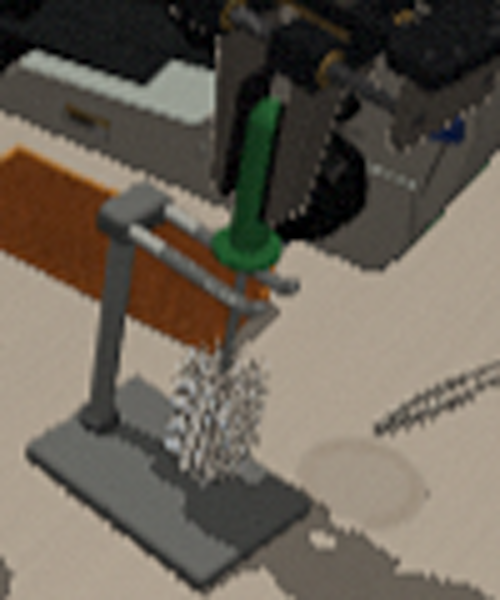

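```bash
python3 -m jog '[{"grip":0.01,"dx":0.001,"dy":0.004,"dz":0,"twist":0},{"grip":0.01,"dx":0,"dy":0.004,"dz":0,"twist":0},{"grip":0.01,"dx":0,"dy":0.003,"dz":0,"twist":0},{"grip":0.01,"dx":0,"dy":0.002,"dz":0,"twist":0},{"grip":0.01,"dx":0,"dy":0.001,"dz":0,"twist":0},{"grip":0.01,"dx":0,"dy":0,"dz":0,"twist":0},{"grip":0.01,"dx":0,"dy":0,"dz":0,"twist":0}]' 25
python3 - <<'E'
from h import *
goto(.525,-.1454,.2142,-9.7)
E
```

```text
time_s: 19.9
tool_pos: [0.5255, -0.1456, 0.3863]
ee_rot: [0.705, -0.06, 0.06, -0.705]
contact_force: [-0.0, 0.6, -0.6]
gripper_width: 0.203
t 19.9 gp [ 0.5255 -0.1456  0.2153] xang -9.7 shift tool [-0.0005  0.0011  0.0001] tilt [ 0. -0. -1.] w 0.203 F [-0.   0.6 -0.6] q6 [-0.27  0.25  1.82 -0.    1.07 -0.1 ]
turn deg [np.float64(0.00431812159825995)]
```

```bash
python3 -m jog '[{"grip":0.01,"dx":0,"dy":0.001,"dz":0,"twist":0},{"grip":0.01,"dx":0,"dy":0.0005,"dz":0,"twist":0},{"grip":0.01,"dx":0,"dy":0,"dz":0,"twist":0}]' 25
python3 - <<'E'
from h import *
goto(.525,-.1454,.2142,-9.7)
E
```

```text
time_s: 20.2
tool_pos: [0.5256, -0.1456, 0.385]
ee_rot: [0.705, -0.06, 0.06, -0.705]
contact_force: [-0.0, 0.5, 2.9]
gripper_width: 0.208
t 20.2 gp [ 0.5256 -0.1456  0.214 ] xang -9.7 shift tool [-0.0007 -0.0002  0.0001] tilt [ 0. -0. -1.] w 0.208 F [-0.   0.5  2.9] q6 [-0.27  0.25  1.82 -0.    1.07 -0.1 ]
turn deg [np.float64(0.009149408604642417)]
```

```bash
python3 -m jog '[{"grip":0.024,"dx":0,"dy":0,"dz":0,"twist":0},{"grip":0.03,"dx":0,"dy":0,"dz":0,"twist":0},{"grip":0.04,"dx":0,"dy":0,"dz":0,"twist":0},{"grip":0.05,"dx":0,"dy":0,"dz":0,"twist":0},{"grip":0.0919,"dx":0,"dy":0,"dz":0,"twist":0},{"grip":0.0919,"dx":0,"dy":0,"dz":0,"twist":0},{"grip":0.0919,"dx":0,"dy":-0.01,"dz":0,"twist":0},{"grip":0.0919,"dx":0,"dy":-0.025,"dz":0,"twist":0},{"grip":0.0919,"dx":0,"dy":-0.025,"dz":0,"twist":0},{"grip":0.0919,"dx":0,"dy":-0.025,"dz":0,"twist":0},{"grip":0.0919,"dx":0,"dy":-0.01,"dz":0,"twist":0},{"grip":0.0919,"dx":0,"dy":0,"dz":0,"twist":0}]' 25
python3 - <<'E'
from h import *
w=snapshot("wrist");s=snapshot("scene");goto(.462,.2252,.18,-2.4);save(w,"w9.png",(240,120,420,270),4);save(s,"s9.png",(340,80,440,200),5)
for p,n in((s,"s"),):
  for k in("brush_tip","brush_grip","brush_collar","fork_seat"):
    print(n,k,[(np.round(r["point"],1).tolist(),round(r["score"],2)) for r in place_of(p,k)][:2])
E
```

```text
time_s: 21.4
tool_pos: [0.5257, -0.1456, 0.4814]
ee_rot: [0.705, -0.059, 0.061, -0.704]
contact_force: [0.6, 0.3, -1.1]
gripper_width: 1.001
t 21.5 gp [ 0.5251 -0.1454  0.308 ] xang -9.7 shift tool [-0.1246  0.1281  0.3547] tilt [-0.001  0.    -1.   ] w 0.997 F [-0.  -0.8 -1. ] q6 [-0.27  0.16  1.72 -0.    1.26 -0.1 ]
turn deg [np.float64(7.306741994540744)]
s brush_tip [([378.8, 174.4], 0.9)]
s brush_grip []
s brush_collar [([386.9, 132.4], 0.57)]
s fork_seat [([385.6, 132.2], 0.67)]
```

View pics/w9.png

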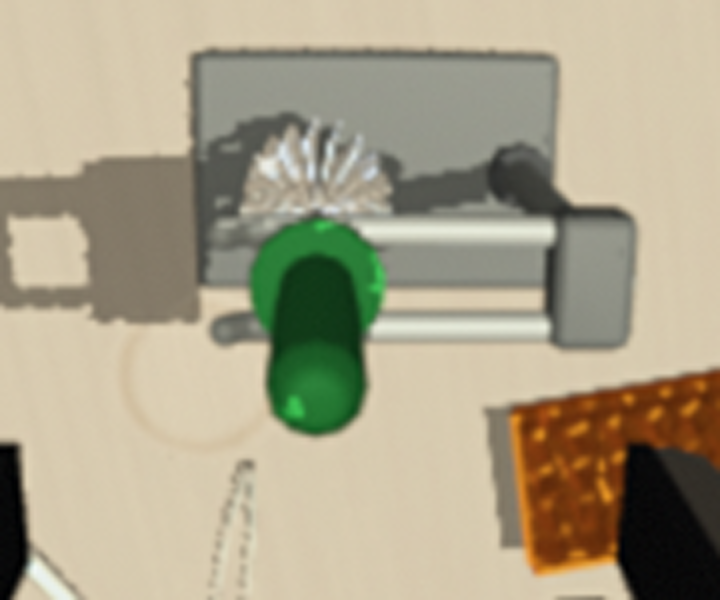

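View pics/s9.png

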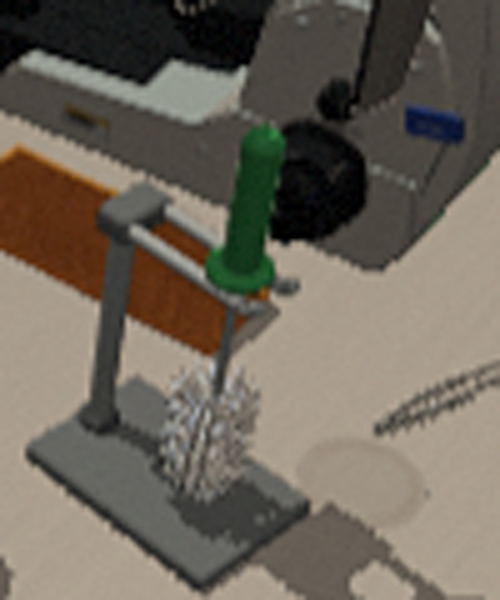

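```bash
python3 -m jog '[{"grip":0.0919,"dx":-0.005,"dy":0,"dz":0.02,"twist":0},{"grip":0.0919,"dx":-0.01,"dy":0,"dz":0.03,"twist":0},{"grip":0.0919,"dx":-0.01,"dy":0,"dz":0.03,"twist":0},{"grip":0.0919,"dx":-0.01,"dy":0,"dz":0.03,"twist":0},{"grip":0.0919,"dx":-0.01,"dy":0.01,"dz":0.03,"twist":0},{"grip":0.0919,"dx":-0.01,"dy":0.015,"dz":0.03,"twist":0},{"grip":0.0919,"dx":-0.01,"dy":0.015,"dz":0.03,"twist":0},{"grip":0.0919,"dx":-0.01,"dy":0.015,"dz":0.03,"twist":0},{"grip":0.0919,"dx":-0.01,"dy":0.015,"dz":0.03,"twist":0},{"grip":0.0919,"dx":-0.01,"dy":0.015,"dz":0.03,"twist":0},{"grip":0.0919,"dx":-0.01,"dy":0.015,"dz":0.03,"twist":0},{"grip":0.0919,"dx":-0.01,"dy":0.015,"dz":0.025,"twist":0},{"grip":0.0919,"dx":-0.0096,"dy":0.013,"dz":0.01,"twist":0},{"grip":0.0919,"dx":0,"dy":0,"dz":0,"twist":-0.1275},{"grip":0.0919,"dx":0,"dy":0,"dz":0,"twist":0},{"grip":0.0919,"dx":0,"dy":0,"dz":0,"twist":0}]' 25
python3 - <<'E'
from h import *
w=snapshot("wrist");s=snapshot("scene");goto(.462,.2252,.074,-2.4)
save(w,"w10full.png")
c=(.462,.2252)
for p,off,fn,isf,k in((w,(240,100),"w10.png",True,4),(s,(260,200),"s10.png",False,5)):
  im=p["pixels"][off[1]:off[1]+150,off[0]:off[0]+160,::-1].copy();im=cv2.resize(im,None,fx=k,fy=k,interpolation=2)
  for z,r,col in((.1,.0305,(0,0,255)),(.0,.029,(255,0,0))):
    pts=np.array([proj(p,[c[0]+r*np.cos(a),c[1]+r*np.sin(a),z],isf) for a in np.linspace(0,6.3,60)])
    cv2.polylines(im,[(((pts-off)+.5)*k-.5).round().astype(int)],1,col,1)
  cv2.imwrite("pics/"+fn,im)
E
```

```text
time_s: 23.3
tool_pos: [0.4625, 0.225, 0.3515]
ee_rot: [0.707, -0.016, 0.016, -0.707]
contact_force: [0.4, 0.0, 0.2]
gripper_width: 1.001
t 23.4 gp [0.4628 0.2249 0.1809] xang -2.6 shift tool [-0.0008  0.1069  0.0002] tilt [ 0.  0. -1.] w 0.999 F [0.3 0.5 0.4] q6 [ 0.45  0.24  1.92 -0.    0.98  0.49]
turn deg [np.float64(0.1851283727464761)]
```

View pics/w10.png

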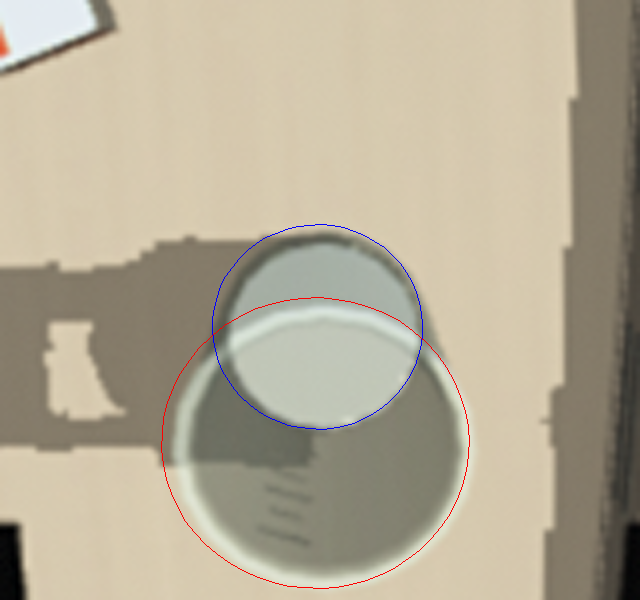

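View pics/s10.png

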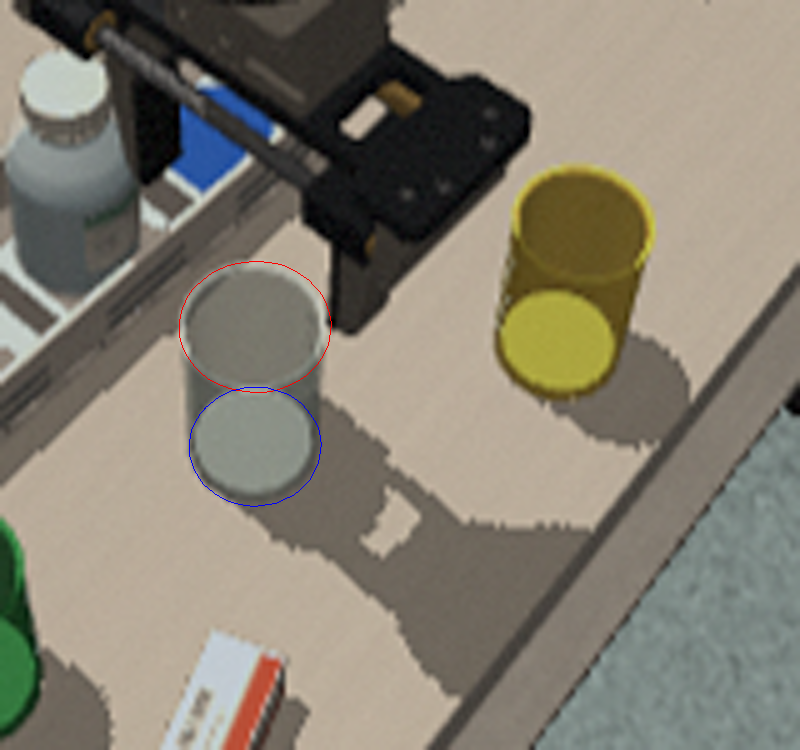

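```bash
python3 -m jog '[{"grip":0.0919,"dx":0,"dy":0.02,"dz":0,"twist":0},{"grip":0.0919,"dx":0,"dy":0.02,"dz":0,"twist":0},{"grip":0.0919,"dx":0,"dy":0.02,"dz":0,"twist":0},{"grip":0.0919,"dx":0,"dy":0.02,"dz":0,"twist":0},{"grip":0.0919,"dx":0,"dy":0.015,"dz":0,"twist":0},{"grip":0.0919,"dx":0,"dy":0.01,"dz":0,"twist":0},{"grip":0.0919,"dx":0,"dy":0,"dz":0,"twist":0},{"grip":0.0919,"dx":0,"dy":0,"dz":0,"twist":0}]' 25
python3 - <<'E'
from h import *
goto(.462,.2252,.074,-2.4)
E
```

```text
time_s: 24.2
tool_pos: [0.4628, 0.2253, 0.2471]
ee_rot: [-0.707, 0.015, -0.015, 0.707]
contact_force: [0.4, -0.0, 0.5]
gripper_width: 1.001
t 24.2 gp [0.4629 0.2254 0.0761] xang -2.4 shift tool [-0.0009  0.0021 -0.0002] tilt [ 0.  0. -1.] w 1.001 F [ 0.4 -0.   0.5] q6 [0.45 0.4  1.99 0.   0.75 0.49]
turn deg [np.float64(0.04850531525048041)]
```

Close gently (slow approach).

```bash
python3 -m jog '[{"grip":0.075,"dx":0,"dy":0,"dz":0,"twist":0},{"grip":0.068,"dx":0,"dy":0,"dz":0,"twist":0},{"grip":0.064,"dx":0,"dy":0,"dz":0,"twist":0},{"grip":0.062,"dx":0,"dy":0,"dz":0,"twist":0},{"grip":0.06,"dx":0,"dy":0,"dz":0,"twist":0},{"grip":0.058,"dx":0,"dy":0,"dz":0,"twist":0},{"grip":0.055,"dx":0,"dy":0,"dz":0,"twist":0},{"grip":0.05,"dx":0,"dy":0,"dz":0,"twist":0},{"grip":0.05,"dx":0,"dy":0,"dz":0,"twist":0},{"grip":0.05,"dx":0,"dy":0,"dz":0,"twist":0}]' 15
python3 -m jog '[{"grip":0.05,"dx":0,"dy":0,"dz":0,"twist":0},{"grip":0.05,"dx":0,"dy":-0.004,"dz":0,"twist":0},{"grip":0.05,"dx":0,"dy":-0.006,"dz":0,"twist":0},{"grip":0.05,"dx":0,"dy":-0.01,"dz":0,"twist":0},{"grip":0.05,"dx":0,"dy":0,"dz":0,"twist":0}]' 22
python3 - <<'E'
from h import *
s=snapshot("scene");w=snapshot("wrist");goto(.5855,.1135,.15,-2.4);save(s,"s11.png",(240,160,400,320),4);save(w,"w11.png")
E
```

```text
time_s: 25.2
tool_pos: [0.4626, 0.2254, 0.2468]
ee_rot: [-0.707, 0.015, -0.015, 0.707]
contact_force: [1.8, -0.2, 2.4]
gripper_width: 0.632
time_s: 25.7
tool_pos: [0.4629, 0.2256, 0.2681]
ee_rot: [-0.707, 0.014, -0.015, 0.707]
contact_force: [-0.2, -0.0, -2.1]
gripper_width: 0.625
t 25.8 gp [0.4627 0.2255 0.0962] xang -2.4 shift tool [ 0.1274 -0.0538 -0.1067] tilt [ 0.001  0.    -1.   ] w 0.629 F [ 0.5 -0.  -1.8] q6 [0.45 0.37 1.98 0.   0.79 0.49]
turn deg [np.float64(0.0022628327092206746)]
```

View pics/s11.png

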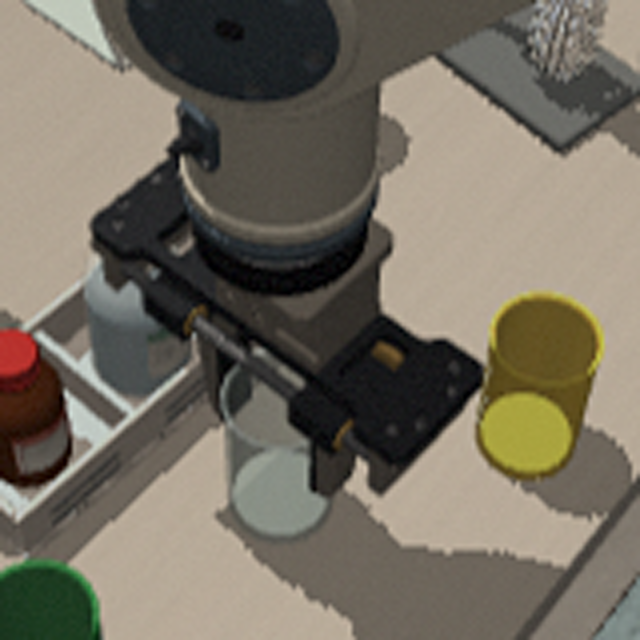

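View pics/w11.png

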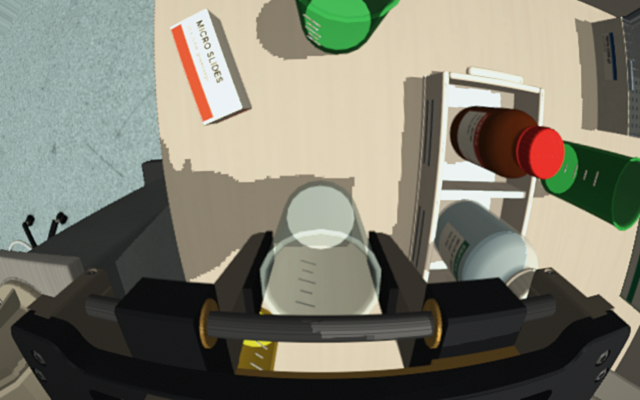

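```bash
python3 -m jog '[{"grip":0.05,"dx":0,"dy":-0.01,"dz":0,"twist":0},{"grip":0.05,"dx":0,"dy":-0.02,"dz":0,"twist":0},{"grip":0.05,"dx":0,"dy":-0.02,"dz":0,"twist":0},{"grip":0.05,"dx":0,"dy":-0.02,"dz":-0.007,"twist":0},{"grip":0.05,"dx":0,"dy":-0.005,"dz":-0.015,"twist":0},{"grip":0.05,"dx":0,"dy":0,"dz":-0.02,"twist":0},{"grip":0.05,"dx":0,"dy":0,"dz":-0.02,"twist":0},{"grip":0.05,"dx":0,"dy":0,"dz":-0.02,"twist":0},{"grip":0.05,"dx":0.005,"dy":0,"dz":-0.015,"twist":0},{"grip":0.05,"dx":0.01,"dy":0,"dz":-0.01,"twist":0},{"grip":0.05,"dx":0.02,"dy":0,"dz":0,"twist":0},{"grip":0.05,"dx":0.02,"dy":0,"dz":0,"twist":0},{"grip":0.05,"dx":0.02,"dy":0,"dz":0,"twist":0},{"grip":0.05,"dx":0.02,"dy":0,"dz":0,"twist":0},{"grip":0.05,"dx":0.02,"dy":0,"dz":0,"twist":0},{"grip":0.05,"dx":0.012,"dy":0,"dz":0,"twist":0},{"grip":0.05,"dx":0,"dy":0,"dz":0,"twist":0},{"grip":0.05,"dx":0,"dy":0,"dz":0,"twist":0}]' 22
python3 - <<'E'
from h import *
s=snapshot("scene");w=snapshot("wrist");t=snapshot("top");R,g=goto(.5855,.1135,.083,-2.4);save(s,"s12.png",(230,140,390,300),4);save(w,"w12.png");save(t,"t12.png",(230,140,390,260),4)
print([ (np.round(r["point"],1).tolist(),round(r["score"],2)) for r in place_of(w,"pad")], proj(w,[.5855,.1135,.007],True),proj(w,[g[0],g[1],.007],True))
E
```

```text
time_s: 27.6
tool_pos: [0.5844, 0.1129, 0.3412]
ee_rot: [0.707, -0.015, 0.014, -0.707]
contact_force: [-0.3, 0.9, -3.4]
gripper_width: 0.628
t 27.75 gp [0.584  0.1132 0.1706] xang -2.4 shift tool [0.0015 0.0876 0.0004] tilt [-0.001 -0.    -1.   ] w 0.623 F [ 0.  -0.1 -2.2] q6 [0.19 0.37 1.76 0.   1.01 0.23]
turn deg [np.float64(-0.011201682522610668)]
[([317.7, 185.7], 0.97)] [320.99958583 185.37332854] [319.59004694 185.75044594]
```

View pics/s12.png

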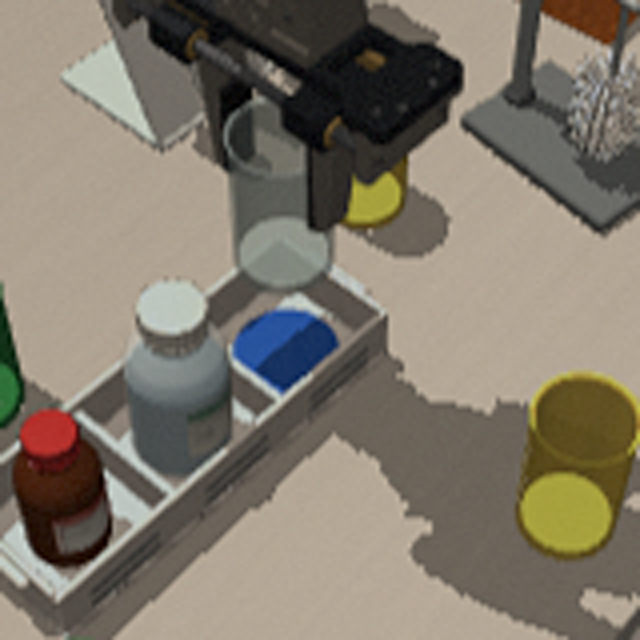

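View pics/w12.png

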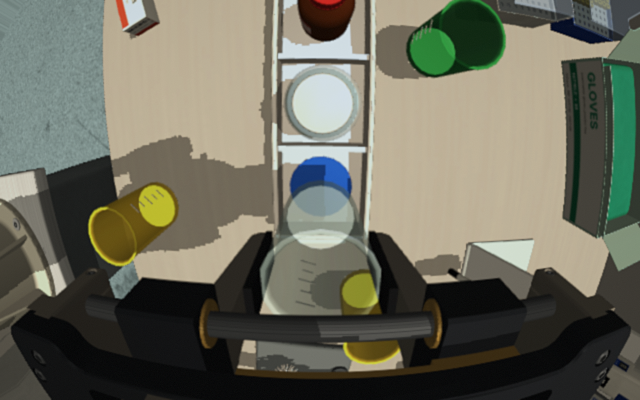

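View pics/t12.png

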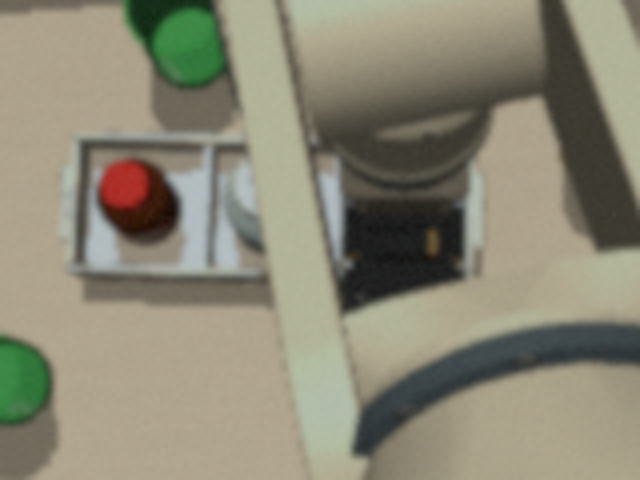

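```bash
python3 -m jog '[{"grip":0.05,"dx":0.0005,"dy":0.01,"dz":0,"twist":0},{"grip":0.05,"dx":0,"dy":0.015,"dz":0,"twist":0},{"grip":0.05,"dx":0,"dy":0.015,"dz":0,"twist":0},{"grip":0.05,"dx":0,"dy":0.015,"dz":0,"twist":0},{"grip":0.05,"dx":0,"dy":0.01,"dz":0,"twist":0},{"grip":0.05,"dx":0,"dy":0.008,"dz":0,"twist":0},{"grip":0.05,"dx":0,"dy":0.005,"dz":0,"twist":0},{"grip":0.05,"dx":0,"dy":0.003,"dz":0,"twist":0},{"grip":0.05,"dx":0,"dy":0.002,"dz":0,"twist":0},{"grip":0.05,"dx":0,"dy":0,"dz":0,"twist":0},{"grip":0.05,"dx":0,"dy":0,"dz":0,"twist":0}]' 22
python3 - <<'E'
from h import *
s=snapshot("scene");w=snapshot("wrist");R,g=goto(.5855,.1135,.083,-2.4);save(s,"s13.png",(230,140,390,300),4);save(w,"w13.png",(240,0,400,300),2.5)
E
```

```text
time_s: 28.9
tool_pos: [0.5856, 0.1132, 0.2591]
ee_rot: [-0.707, 0.015, -0.015, 0.707]
contact_force: [0.7, -0.9, -2.2]
gripper_width: 0.621
t 29.0 gp [0.5857 0.1132 0.0881] xang -2.4 shift tool [-0.0002  0.0051  0.0003] tilt [ 0.001  0.    -1.   ] w 0.626 F [-0.5  0.1 -3.7] q6 [0.19 0.48 1.81 0.   0.85 0.23]
turn deg [np.float64(0.0028987248950897992)]
```

View pics/s13.png

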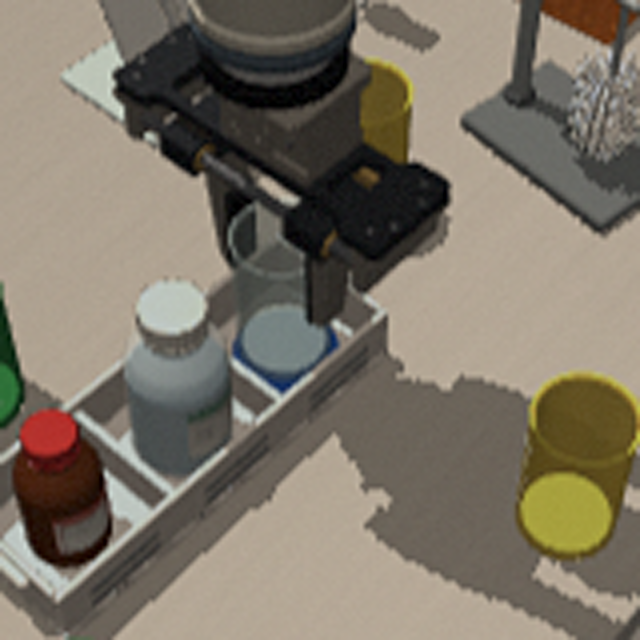

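View pics/w13.png

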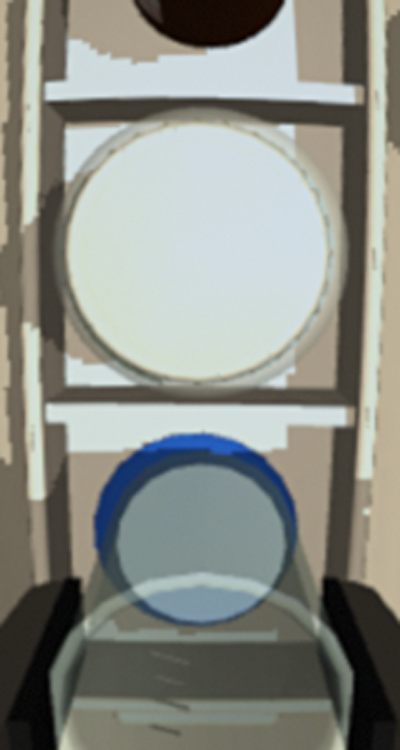

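```bash
python3 -m jog '[{"grip":0.05,"dx":-0.0005,"dy":0.0015,"dz":0,"twist":0},{"grip":0.05,"dx":-0.0005,"dy":0.0015,"dz":0,"twist":0},{"grip":0.05,"dx":0,"dy":0.001,"dz":0,"twist":0},{"grip":0.05,"dx":0,"dy":0,"dz":0,"twist":0},{"grip":0.05,"dx":0,"dy":0,"dz":0,"twist":0}]' 22
python3 -m jog '[{"grip":0.05,"dx":0,"dy":0.0007,"dz":0,"twist":0},{"grip":0.05,"dx":0,"dy":0,"dz":0,"twist":0}]' 22
```

```text
time_s: 29.5
tool_pos: [0.5844, 0.1132, 0.2546]
ee_rot: [0.707, -0.015, 0.015, -0.707]
contact_force: [0.2, 0.5, -2.8]
gripper_width: 0.627
time_s: 29.7
tool_pos: [0.5844, 0.1132, 0.2539]
ee_rot: [0.707, -0.015, 0.015, -0.707]
contact_force: [-0.2, -0.2, -2.3]
gripper_width: 0.625
```

```bash
python3 -m jog '[{"grip":0.05,"dx":0,"dy":0.0006,"dz":0,"twist":0},{"grip":0.05,"dx":0,"dy":0,"dz":0,"twist":0}]' 22
python3 - <<'E'
from h import *
print(robot.state()["contact_force"],robot.state()["tool_pos"])
E
```

```text
time_s: 29.9
tool_pos: [0.5845, 0.1132, 0.2538]
ee_rot: [-0.707, 0.015, -0.015, 0.707]
contact_force: [-1.5, 0.0, 4.0]
gripper_width: 0.629
[-1.51139437  0.0393353   3.99712892] [0.58447585 0.1132229  0.25383257]
```

```bash
python3 -m jog '[{"grip":0.06,"dx":0,"dy":0,"dz":0,"twist":0},{"grip":0.064,"dx":0,"dy":0,"dz":0,"twist":0},{"grip":0.07,"dx":0,"dy":0,"dz":0,"twist":0},{"grip":0.08,"dx":0,"dy":0,"dz":0,"twist":0},{"grip":0.085,"dx":0,"dy":0,"dz":0,"twist":0},{"grip":0.085,"dx":0,"dy":0,"dz":0,"twist":0},{"grip":0.085,"dx":0,"dy":0,"dz":0,"twist":0},{"grip":0.085,"dx":0,"dy":-0.01,"dz":0,"twist":0},{"grip":0.085,"dx":0,"dy":-0.02,"dz":0,"twist":0},{"grip":0.085,"dx":0,"dy":-0.03,"dz":0,"twist":0},{"grip":0.085,"dx":0,"dy":-0.03,"dz":0,"twist":0},{"grip":0.085,"dx":0,"dy":-0.03,"dz":0,"twist":0},{"grip":0.085,"dx":0,"dy":-0.03,"dz":0,"twist":0},{"grip":0.085,"dx":0,"dy":0,"dz":0,"twist":0},{"grip":0.085,"dx":0,"dy":0,"dz":0,"twist":0}]' 22
python3 - <<'E'
from h import *
s=snapshot("scene");w=snapshot("wrist");R,g=goto(.5855,.1135,.083,-2.4);save(s,"s14.png",(230,80,430,300),3.5);save(w,"w14.png")
E
```

```text
time_s: 31.4
tool_pos: [0.5844, 0.1132, 0.4045]
ee_rot: [-0.707, 0.014, -0.016, 0.707]
contact_force: [0.4, 0.3, 0.4]
gripper_width: 0.923
t 31.5 gp [0.5837 0.1131 0.2317] xang -2.4 shift tool [0.002  0.1487 0.0005] tilt [-0.001 -0.    -1.   ] w 0.923 F [-1.1  0.8 -0.6] q6 [0.19 0.31 1.7  0.   1.13 0.23]
turn deg [np.float64(0.0018366517022911921)]
```

View pics/s14.png

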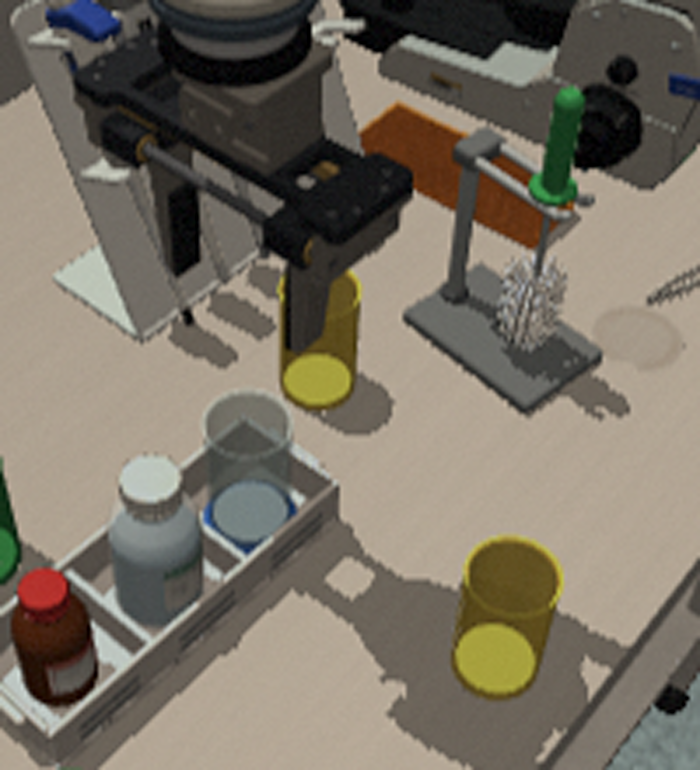

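View pics/w14.png

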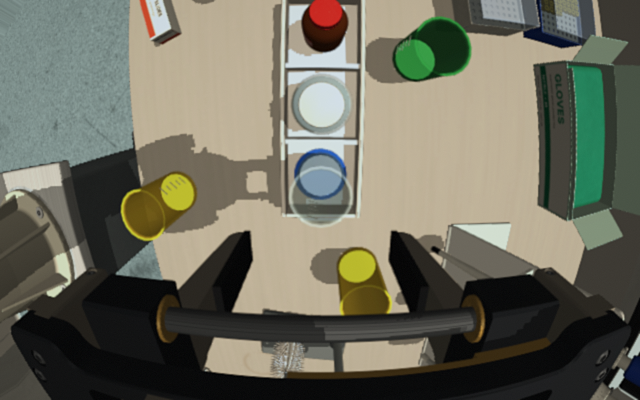

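The beaker stands upright on the blue pad (wrist view, around 320,180). Both bottles are standing, the brush hangs on its fork, and the gripper is clear of everything. Handing in.

```bash
python3 -c "
from bench import robot
print(robot.finish_job())"
```

```text
the job is handed in; nothing more can be done
None
```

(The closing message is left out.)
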